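# Lock the last jam nut of an album press

## Robot

A 7-joint arm with a two-finger parallel gripper is mounted at the origin on the work surface. World frame = base frame: x ahead of the robot, y to its left, z up, the work surface at z = 0. Lengths are in m, angles in rad, forces in N, time in s.
With the tool pointing down it reaches from about 0.4 to 0.75 m from the base axis. Payload 19.5 kg.
Tool frame: the origin (TCP) lies midway between the tips of the shut fingers; the grasp point (between the pads) lies env.grasp_offset behind it (env.grasp_offset is the distance from the TCP to the grasp point, in m); x points along the fingers, z is the direction in which the jaws open and shut, and the axes are right-handed (so a half turn about x gives the same grasp; the last joint's range is limited). The gripper opens to 85 mm and grips with 20 to 120 N. Pads are 22 mm wide; open, the fingers measure 114 mm over their backs; the gripper's body (76 mm by 85 mm) begins 54 mm behind the grasp point. The pads swing forward as they close: fully open they stand 13 mm farther back than shut.
Start: joints at [1.273, 0.707, -0.028, 1.485, 0.022, 0.951, -0.075], TCP at [0.145, -0.556, 0.195] pointing down, gripper open.
Joint ranges: [-2.71, 2.71], [-0.32, 2.16], [-1.57, 1.52], [0, 2.45], [-1.46, 4.6], [0, 2.02], [-2.83, 2.83]. Speed limits (rad/s): [1.89, 1.89, 2.57, 2.57, 3.01, 3.01, 3.01].

## Interface

Orientations are given as a unit quaternion [x, y, z, w].
In Python, from rig import monitor, imaging, env gives the robot as it stands.
- The arm moves only by the shell command python3 -m pendant 'ROWS' [FORCE]. ROWS is text: rows parted by semicolons, each of 7 numbers parted by spaces: the turn, a rotation vector about the world's x, y, z in rad, then the shift along the world's x, y, z in mm, then the closure, from 0 (fully open) to 1 (shut). A call has 1 to 12 rows; each row is the pose to reach, as a shift and turn from the pose commanded when the call began; what a row does not reach only later rows make up. A row lasts 1/10 s, in which the tool goes at most 50 mm and 8.59 degrees, less where a joint would pass 70% of its speed; a pose out of reach is approached as far as the arm can. A call with a gripper value outside its range is refused whole. The fingers move at their own pace and stop on an object; FORCE is the grip in N (left out, the last holds). Time passes only in rows, so rows that repeat a pose let the fingers close. It gives the time, the measured TCP pose, the force and the opening at its end, in the units of the state.
- monitor.get_obs(): the state, without advancing time (a new reading comes with each control period).
- imaging.get_image(name): name is "side" or "top" or "wrist"; returns a dict with "pixels" (400x640x3 uint8, red, green, blue), "vertical_fov" (degrees; the focal length in pixels is half the picture's height over the tangent of half this angle, whatever the lens; pixels are square), "cx", "cy" (the principal point, pixels), "rvec" (rotation vector, rad) and "tvec" (3), from world to camera coordinates, as OpenCV has them. Camera axes: x right, y down, z forward; pixel columns grow to the right and rows downward; lengths in m; the calibration is good to about 2 mm. A picture is of the moment at which its call begins. There is no depth.
- env.job_done(): hands the job in, once; it reports no verdict.
The state is a dict: "time": time; "joints": joint angles; "dq": joint speeds; "joint_efforts": joint torques, N m; "ee_pos": TCP position; "eef_rot": TCP orientation; "ft_force": force on the tool from outside, world axes, zero at the start; "torque": the same for the moment, N m; "opening": finger opening in m.
Only numpy, scipy, OpenCV 4.12 (cv2) and the standard library are available. Lean on these libraries where they do the work, as an engineer would, in place of code of your own. Each camera call takes 0.05 s, during which the arm holds its last target.

## Task

The front right-hand stud of the board press (as seen from the robot's side) still has a loose jam nut: slide the open-ended spanner fully onto the lower nut of that stud, its handle lying along the steel bar on the robot's side of the other front nut so that it will bear against that nut, and let go of it. Then turn the jam nut clockwise by hand, down onto the held lower nut, until it is locked firmly at about 0.6 newton metre, without overtightening it or letting the lower nut turn along. Finally take the spanner off and lay it flat on the desk beside the press; leave the ink bottle, bowl and seal stone alone.

Things in the scene. Friction and masses are not known exactly. Their poses are not given: they have to be found in the camera images.
- press: Fixed wooden board press, 260 x 280 mm; origin: centre of its underside, x away from the robot's side, y left. Four upright studs 20 mm thick at x +-75, y +-90 mm stand 44 mm above two steel bars; each carries two stacked hexagon nuts, 30 mm across flats, 34.6 across corners, 16 mm high. All are locked except those on the front right stud (x -75, y -90).
- front_bar (a point): Middle of the top face of the front steel bar (70 mm wide, 250 mm long along the press's y, 80 mm above the desk). The nuts of the two front studs stand on this face, 90 mm to either side.
- lower_nut: Lower nut on the front right stud. Origin: centre of its underside, level with the bar's top; z up. x is parallel to two flats, points away from the other front nut, 9 degrees off the bar: the spanner slides on along +x. Only 0.1 N m of friction holds it. Held by the spanner it still settles 8 to 14 degrees clockwise as the play is taken up; 18 is too much.
- jam_nut: Upper, loose nut on that stud. Origin: centre of its underside, 16 mm above the bar; x through a corner, so flats face 30, 90, 150 .. degrees from x. Clockwise from above it sinks 2.5 mm a turn with 0.03 N m of friction and meets the lower nut 28 to 64 degrees on: only felt, not seen. Then the lower nut takes up its play, and the torque rises about 0.1 N m per degree.
- jam_nut_under (a point): Centre of the jam nut's underside: 16.0 mm above lower_nut's origin when the jam nut is down on the lower nut, 16.2 to 16.45 mm at the start.
- lower_nut_corner (a point): The lower nut's corner at its +x, at the top face, 17.3 mm from the stud's axis: shows how far the lower nut has turned (1 mm is 3.3 degrees).
- neighbour_nut: Lower nut of the front left stud, fixed, 180 mm from lower_nut. Origin: centre of its underside. The fitted spanner's handle passes it on the robot's side with a gap of 1 to 7 mm, which closes as the spanner turns clockwise; this nut then carries the handle's reaction, 180 mm from the turned nut's axis (0.6 N m gives about 3 N).
- spanner: Loose steel open-ended spanner, 255 mm long, 0.3 to 0.45 kg, flat on the desk left of the press. Origin: under the middle of the jaw (on the stud's axis when fitted, within 2 mm); x out of the jaw's mouth, z up. Jaw 31.3 mm wide (1.3 mm play), flared tips to x +20 mm, closed end at x -19; head 58 mm wide, 10 thick. Fitted, it lies flat on the bar with its axes along the lower nut's.
- spanner_grip (a point): A good place to grip: on the handle's centre line, mid-thickness, 85 mm behind the spanner's origin; there the fingers clear both nuts while it slides on from 50 mm away. The handle, 20 mm wide and 8 mm thick, runs along -x from 52 to 235 mm behind the origin; centre of mass at about 100 mm.
- ink_bottle: Bystander: black ink bottle with a cap and a blank pale label, 56 mm across, 130 mm high, right of the press. Origin: centre of its underside.
- ink_bowl: Bystander: white porcelain bowl, 84 mm across, 45 mm high, right of the press. Origin: centre of its underside.
- seal_stone: Bystander: red-brown stone seal, 30 x 30 x 62 mm, standing right of the press. Origin: centre of its underside.

How it is judged:
On the way, in this order (a step that is already met when the one before it is completed fails the run):
1. the spanner lies flat on the bar, fully on the lower nut (horizontal distance between spanner and lower_nut below 0.005 m and z of spanner in the frame of lower_nut below 0.004 m and angle between spanner's own z axis and vertical below 0.1 rad), for 0.2 s.
2. the jam nut is being tightened against the held lower nut: the spanner, untouched by the robot, bears on the neighbouring nut with over 2 N (about 0.46 N m on the jam nut) (contact force between spanner and neighbour_nut above 2 N and horizontal distance between spanner and lower_nut below 0.006 m and contact force between each of the fingers, the arm and spanner below 0.1 N), for 0.2 s.
At the end, for the whole second after the job is handed in: The jam nut is down on the lower nut (gap under 0.06 mm), the lower nut's corner is within 5.5 mm (18 degrees) of where it was, and the spanner lies flat and still on the desk (z of jam_nut_under in the frame of lower_nut below 0.01606 m and distance of lower_nut_corner from where it was at the start of the episode below 0.0055 m and height (world z) of spanner below 0.012 m and (angle between spanner's own z axis and vertical below 0.1 rad or angle between spanner's own z axis and vertical above 3.04 rad) and linear speed of spanner below 0.01 m/s); the robot touches nothing.
It fails at once if the lower nut is turned out of its setting by more than 18 degrees (distance of lower_nut_corner from where it was at the start of the episode above 0.0055 m).
It fails at once if the jam nut is overtightened or slammed tight: the spanner, untouched by the fingers, bears on the neighbouring nut with over 7.5 N (contact force between spanner and neighbour_nut above 7.5 N and contact force between the fingers and spanner below 0.1 N).
It fails at once if a bystander is moved by more than 20 mm (distance of any of ink_bottle, ink_bowl, seal_stone from where it was at the start of the episode above 0.02 m).
It also fails if it takes over 72 s, if anything falls off the work surface, if the arm or the gripper's body presses on something with over 40 N, if the wrist force passes 120 N, or if a joint passes its speed limit or range.

## Working session

There is one attempt and no reset: what is moved stays moved. The work goes in short steps, Python scripts to look and compute and a shell command to move; the robot and the scene stay as the last step left them, time stands still between calls to the robot, and variables do not carry over. Pictures are saved under pics/ and viewed, and the job is handed in when it is done.

```bash
ls; mkdir -p pics
cat > h.py <<'E'
import numpy as np, cv2
from rig import monitor, imaging, env
def snap(name,fn):
    d=imaging.get_image(name); cv2.imwrite('pics/'+fn,d['pixels'][:,:,::-1]); np.save('pics/'+fn[:-4]+'.npy',d,allow_pickle=True); return d
def load(fn): return np.load('pics/'+fn+'.npy',allow_pickle=True).item()
def cam(d):
    f=200/np.tan(np.radians(d['vertical_fov'])/2); f=d['pixels'].shape[0]/2/np.tan(np.radians(d['vertical_fov'])/2)
    K=np.array([[f,0,d['cx']],[0,f,d['cy']],[0,0,1]]); R=cv2.Rodrigues(np.array(d['rvec'],float))[0]; return K,R,np.array(d['tvec'],float).ravel()
def onplane(d,uv,z):
    K,R,t=cam(d); uv=np.atleast_2d(np.array(uv,float)); C=-R.T@t
    r=(R.T@np.linalg.inv(K)@np.c_[uv,np.ones(len(uv))].T).T
    return C+r*((z-C[2])/r[:,2])[:,None]
def proj(d,P):
    K,R,t=cam(d); p=(K@(R@np.atleast_2d(P).T+t[:,None])).T; return p[:,:2]/p[:,2:]
E
python3 - <<'E'
from h import *
for n in ['side','top','wrist']:
    d=snap(n,n+'0.png'); K,R,t=cam(d); print(n,K[0,0],d['cx'],d['cy'],-R.T@t,R[2], [k for k in d])
print(monitor.get_obs(),env.grasp_offset)
E
```

```text
pics
side 473.30094442840925 324.34701010351944 198.15346467714818 [-0.14033315  0.64401277  0.77045536] [ 0.55468194 -0.56310481 -0.61256912] ['pixels', 'vertical_fov', 'cx', 'cy', 'rvec', 'tvec']
top 510.03813463435677 325.12323648372654 194.51047421945114 [0.24269414 0.02743581 1.47512088] [ 0.17920383 -0.00204021 -0.98380985] ['pixels', 'vertical_fov', 'cx', 'cy', 'rvec', 'tvec']
wrist 333.64409219428416 314.05057703214817 204.04700186999145 [ 0.22333357 -0.53682209  0.37494461] [-0.29796139 -0.07646809 -0.95151019] ['pixels', 'vertical_fov', 'cx', 'cy', 'rvec', 'tvec']
{'time': 0.15, 'joints': array([ 1.27328604,  0.70691063, -0.02764115,  1.4849109 ,  0.02203593,
        0.95089846, -0.07550803]), 'dq': array([ 0.00058612, -0.00156669, -0.00048732, -0.00231114, -0.0015598 ,
       -0.00053224, -0.00186103]), 'joint_efforts': array([ 6.14470719e-04, -8.83304000e+01,  1.23429593e+00, -2.36194628e+01,
        1.69288093e-02,  5.29342375e-03,  1.04515661e-04]), 'ee_pos': array([ 0.14543503, -0.55605826,  0.19445848]), 'eef_rot': array([ 0.43229677,  0.55993843, -0.4319611 ,  0.5594623 ]), 'ft_force': array([ 0.52541554, -0.43574651,  0.62107296]), 'torque': array([ 0.03801164,  0.07833936, -0.04913419]), 'opening': 0.08528968996908527} 0.0187
```

View pics/top0.png

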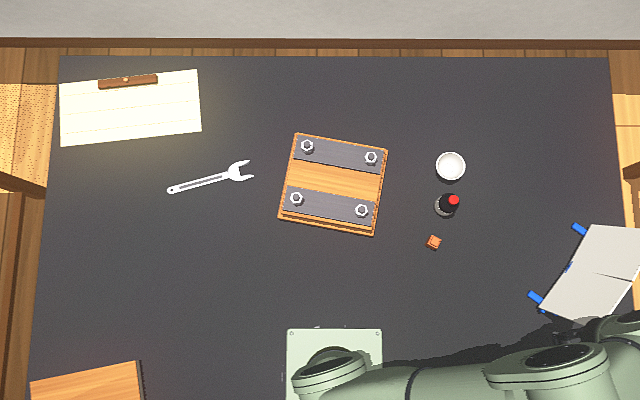

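View pics/side0.png

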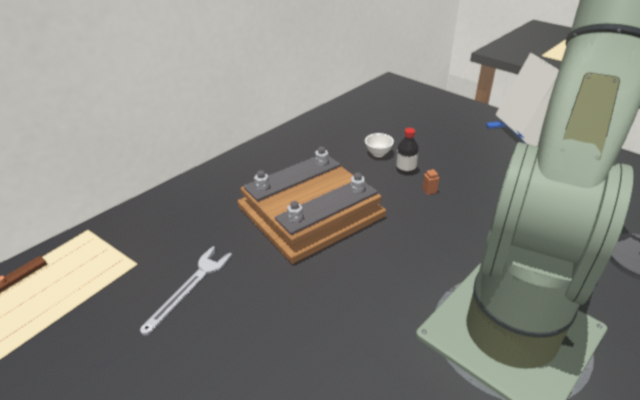

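Run:
```python
from h import *
d=load('top0'); im=d['pixels'][:,:,::-1]
c=cv2.resize(im[120:250,150:470],None,fx=2.5,fy=2.5,interpolation=cv2.INTER_CUBIC); cv2.imwrite('pics/topcrop.png',c)
hsv=cv2.cvtColor(im,cv2.COLOR_BGR2HSV)
m=((hsv[:,:,1]<50)&(hsv[:,:,2]>120)).astype(np.uint8); m[:, :160]=0; m[:150]=0;m[:, 262:]=0;m[200:]=0
n,l,s,ce=cv2.connectedComponentsWithStats(m); print(s,ce)
k=1+np.argmax(s[1:,4]); P=np.argwhere(l==k)[:,::-1]; W=onplane(d,P,0.008)[:,:2]
r=cv2.minAreaRect(W.astype(np.float32)); print(r, cv2.boxPoints(r))
print(onplane(d,[[296,198],[362,210],[307,146],[371,157]],0.12))
```

```text
[[     0      0    640    400 255159]
 [   160    150     18      9     66]
 [   178    150      5      6     10]
 [   185    150      1      1      1]
 [   181    152      1      1      1]
 [   186    152      2      1      2]
 [   170    156      1      1      1]
 [   160    158      2      1      2]
 [   167    159      1      1      1]
 [   169    160      1      1      1]
 [   179    160      1      1      1]
 [   167    160     87     34    753]
 [   162    162      1      1      1]
 [   166    162      1      1      1]] [[319.86578565 199.57948181]
 [167.27272727 152.48484848]
 [179.5        151.6       ]
 [185.         150.        ]
 [181.         152.        ]
 [186.5        152.        ]
 [170.         156.        ]
 [160.5        158.        ]
 [167.         159.        ]
 [169.         160.        ]
 [179.         160.        ]
 [213.09163347 178.00531208]
 [162.         162.        ]
 [166.         162.        ]]
((0.5555905103683472, 0.3656277060508728), (0.05891851708292961, 0.2545057535171509), 16.034250259399414) [[0.49212858 0.47979304]
 [0.56242603 0.23518838]
 [0.6190524  0.25146237]
 [0.548755   0.49606705]]
[[ 0.47981919  0.10315405  0.12      ]
 [ 0.44742761 -0.07449578  0.12      ]
 [ 0.62493927  0.0746266   0.12      ]
 [ 0.59415987 -0.10082718  0.12      ]]
```

View pics/topcrop.png

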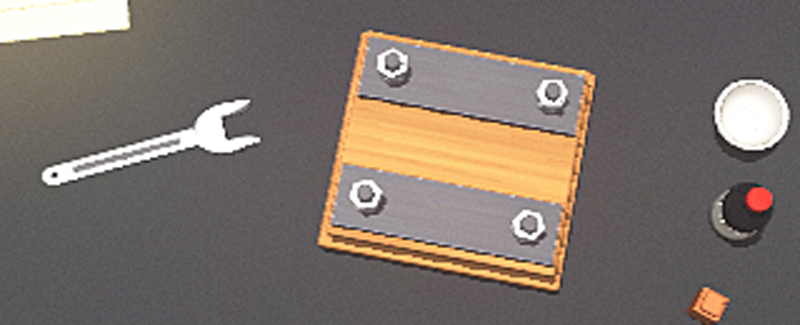

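View pics/wrist0.png

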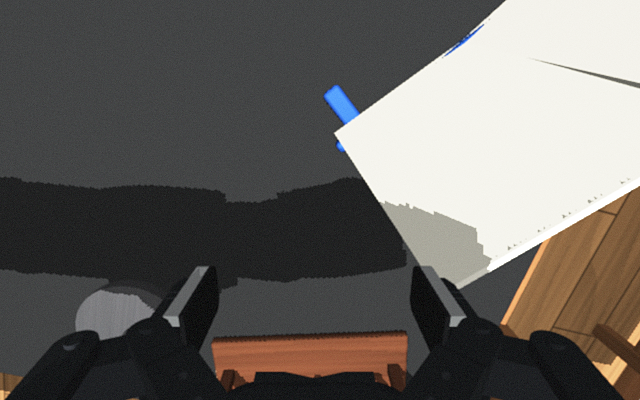

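Run:
```python
from h import *
from scipy.spatial.transform import Rotation as Ro
o=monitor.get_obs(); R=Ro.from_quat(o['eef_rot']).as_matrix(); print(R.round(3))
d=load('wrist0'); K,Rc,t=cam(d); C=-Rc.T@t; print('cam in tool',R.T@(C-o['ee_pos']), (R.T@Rc.T).round(3))
```

```text
[[-0.     0.967  0.253]
 [ 0.001  0.253 -0.967]
 [-1.    -0.    -0.001]]
cam in tool [-0.18048984  0.08022444  0.00095426] [[ 0.001 -0.308  0.952]
 [ 0.001 -0.952 -0.308]
 [ 1.     0.001 -0.001]]
```

```bash
python3 -m pendant '0 0 0.3 60 100 70 0;0 0 0.6 160 250 85 0;0 0 1.31 305 496 85 0;0 0 1.31 305 496 85 0;0 0 1.31 305 496 85 0;0 0 1.31 305 496 85 0;0 0 1.31 305 496 85 0;0 0 1.31 305 496 85 0;0 0 1.31 305 496 85 0;0 0 1.31 305 496 85 0;0 0 1.31 305 496 85 0;0 0 1.31 305 496 85 0'; python3 -m pendant '0 0 0 0 0 0 0'
python3 - <<'E'
from h import *
snap('wrist','w1.png'); o=monitor.get_obs(); print(o)
E
```

```text
time: 1.35
ee_pos: [0.4513, -0.0579, 0.28]
eef_rot: [0.002, 0.707, -0.001, 0.707]
ft_force: [0.8, -1.9, -0.1]
opening: 0.085
time: 1.45
ee_pos: [0.4525, -0.0552, 0.28]
eef_rot: [0.0, 0.707, 0.001, 0.708]
ft_force: [-0.2, -1.8, 0.0]
opening: 0.0852
{'time': 1.5, 'joints': array([ 0.33105487,  0.44398784, -0.43845263,  1.73573989,  0.21620894,
        1.00984343, -0.18663436]), 'dq': array([ 0.07025611, -0.01321923,  0.03038862,  0.03338794,  0.00617876,
       -0.00762376,  0.03079222]), 'joint_efforts': array([ -6.01535484, -64.67622757,  -6.37559026, -25.67099869,
        -0.25317477,   0.10008188,  -0.97577032]), 'ee_pos': array([ 0.45119092, -0.0579996 ,  0.27964371]), 'eef_rot': array([ 5.47301362e-04,  7.07119997e-01, -3.97884575e-05,  7.07093352e-01]), 'ft_force': array([-0.03179815, -0.56631898, -0.40962922]), 'torque': array([-0.09978474,  0.04088107, -0.02340954]), 'opening': 0.08506638487196215}
```

View pics/w1.png

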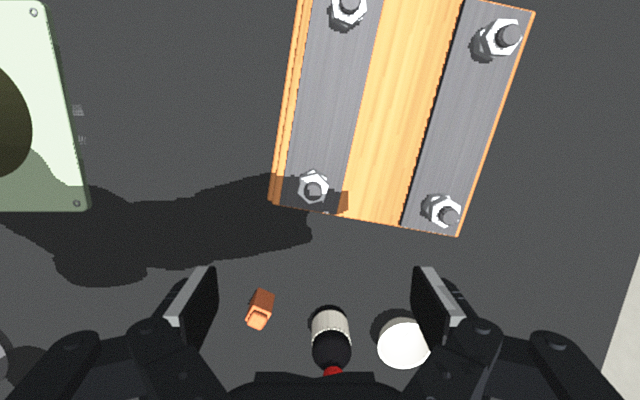

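Run:
```python
from h import *
d=load('w1'); im=d['pixels'][:,:,::-1]
a=cv2.resize(im[160:215,280:350],None,fx=8,fy=8,interpolation=cv2.INTER_CUBIC)
cv2.imwrite('pics/w1c.png',cv2.convertScaleAbs(a,alpha=1.6))
```

```text
(no output)
```

View pics/w1c.png

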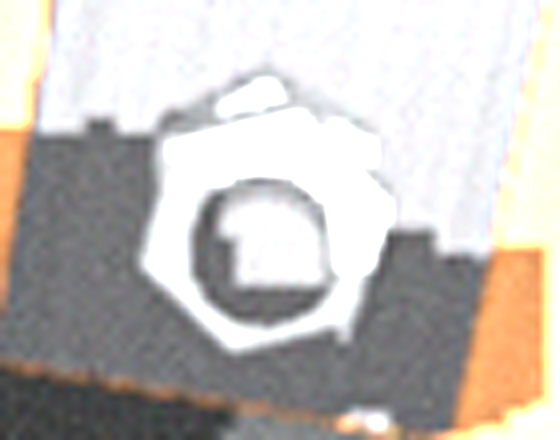

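```bash
python3 -m pendant '0 0 0 0 -50 -50 0;0 0 0 0 -90 -100 0;0 0 0 0 -90 -120 0;0 0 0 0 -90 -120 0;0 0 0 0 -90 -120 0'
python3 - <<'E'
from h import *
d=snap('wrist','w2.png'); im=d['pixels'][:,:,::-1]
uv=proj(d,[0.447,-0.074,0.112])[0]; print(uv)
x,y=map(int,uv)
a=cv2.resize(im[max(y-40,0):y+40,x-50:x+50],None,fx=7,fy=7,interpolation=cv2.INTER_CUBIC); print(x-50,max(y-40,0))
cv2.imwrite('pics/w2c.png',cv2.convertScaleAbs(a,alpha=1.2))
E
```

```text
time: 2.0
ee_pos: [0.4498, -0.1507, 0.1595]
eef_rot: [0.002, 0.708, -0.002, 0.707]
ft_force: [0.3, -0.4, 0.7]
opening: 0.0853
[306.71592969  99.02809461]
256 59
```

View pics/w2c.png

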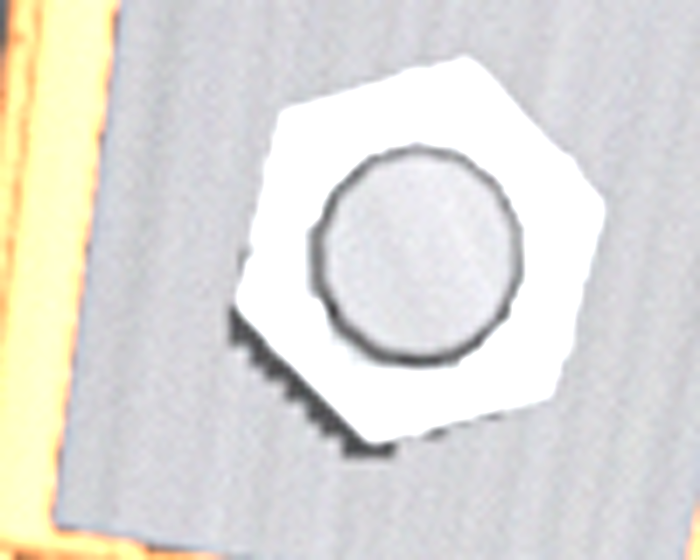

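View pics/w2.png

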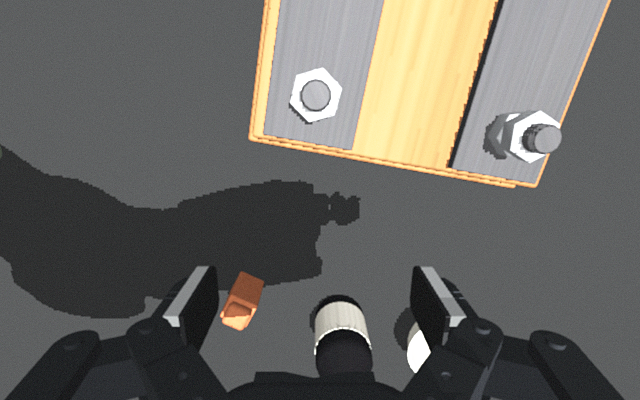

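Run:
```python
from h import *
d=load('w2'); im=d['pixels'][:,:,::-1]
g=cv2.cvtColor(im,cv2.COLOR_BGR2HSV); m=((g[:,:,2]>215)&(g[:,:,1]<40)).astype(np.uint8)
m[:, :285]=0; m[:,348:]=0; m[:62]=0; m[128:]=0
cs,_=cv2.findContours(m,cv2.RETR_EXTERNAL,cv2.CHAIN_APPROX_NONE); c=max(cs,key=cv2.contourArea)
h=cv2.convexHull(c); M=cv2.moments(h); cen=[M['m10']/M['m00'],M['m01']/M['m00']]
W=onplane(d,h[:,0,:],0.1122)[:,:2]; Wc=onplane(d,[cen],0.1122)[0]; print(cv2.contourArea(h),cen,Wc)
# orientation by 6th harmonic of support width
P=onplane(d,c[:,0,:],0.1122)[:,:2]-Wc[:2]
th=np.radians(np.arange(0,180,0.5)); w=[np.ptp(P@[np.cos(a),np.sin(a)]) for a in th]
w=np.array(w); z=(w*np.exp(-6j*th)).sum(); print('corner dir mod60',np.degrees(np.angle(z))/6, w.min(),w.max())
ap=cv2.approxPolyDP(h,3,True)[:,0,:]; A=onplane(d,ap,0.1122)[:,:2]-Wc[:2]; print(ap, np.degrees(np.arctan2(A[:,1],A[:,0])),np.hypot(*A.T))
# stud circle
cc=onplane(d,[[256+418/7,59+255/7]],0.124)[0]; print('stud',cc)
# bar edges lines: front edge of bar
print(onplane(load('w1'),[[314+0,187]],0.124),onplane(load('w1'),[[350,2]],0.124))
```

```text
2042.5 [315.63729090167277, 94.2313341493268] [ 0.45283055 -0.07106308  0.1122    ]
corner dir mod60 -14.569737126985553 0.030957046430634287 0.03492912428324413
[[322  67]
 [341  87]
 [334 115]
 [308 121]
 [290 102]
 [295  78]] [  75.93136806   14.8308177   -47.33684746 -106.96957083 -164.2645421
  142.93776245] [0.01687723 0.01693424 0.01782159 0.01763252 0.01742434 0.01649548]
stud [ 0.452845   -0.07184266  0.124     ]
[[ 0.45420794 -0.06639616  0.124     ]] [[0.48574495 0.10333343 0.124     ]]
```

```bash
python3 -m pendant '0 0 0.1 10 40 30 0;0 0 0.28 111 494 70 0;0 0 0.28 111 494 70 0;0 0 0.28 111 494 70 0;0 0 0.28 111 494 70 0;0 0 0.28 111 494 70 0;0 0 0.28 111 494 70 0;0 0 0.28 111 494 70 0;0 0 0.28 111 494 70 0;0 0 0.28 111 494 20 0;0 0 0.28 111 494 0 0;0 0 0.28 111 494 0 0'
python3 -m pendant '0 0 0 0 0 0 0;0 0 0 0 0 0 0'
python3 - <<'E'
from h import *
snap('wrist','w3.png')
print(monitor.get_obs()['joints'])
E
```

```text
time: 3.25
ee_pos: [0.5587, 0.3472, 0.1566]
eef_rot: [-0.099, 0.702, 0.099, 0.698]
ft_force: [-0.1, -1.7, -0.6]
opening: 0.0854
time: 3.45
ee_pos: [0.5621, 0.3435, 0.1621]
eef_rot: [-0.096, 0.7, 0.097, 0.701]
ft_force: [0.1, 0.1, -0.2]
opening: 0.0853
[-0.43973768  0.89688864 -0.38901554  1.17653337  0.33503233  1.12618233
 -0.56403601]
```

View pics/w3.png

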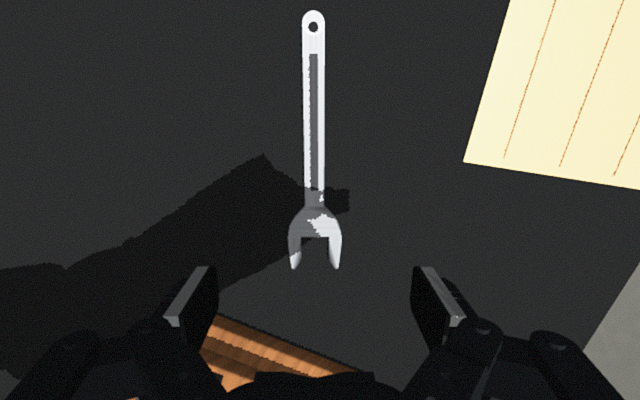

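```bash
cat >> h.py <<'E'
def sp(d,rows,z,x0,x1,thr=75,invert=False):
    """midpoints of handle per row"""
    im=d['pixels'].astype(int); out=[]
    g=im.max(2)
    for r in rows:
        c=np.where(g[r,x0:x1]>thr)[0]+x0
        if len(c): out.append(((c[0]+c[-1])/2,r,c[-1]-c[0]+1))
    return np.array(out)
E
python3 - <<'E'
from h import *
d=load('w3'); 
q=sp(d,range(20,185,6),.009,290,340); print(q[::4])
W=onplane(d,q[:,:2],0.009)[:,:2]
vx,vy,x0,y0=cv2.fitLine(W.astype(np.float32),cv2.DIST_HUBER,0,.01,.01).ravel()
if vy>0: vx,vy=-vx,-vy
print('dir',np.degrees(np.arctan2(vy,vx)),x0,y0)
W2=onplane(d,[[313.3,10],[296,269],[337,269],[315.5,237],[293,222],[342,225]],0.010)[:,:2]
u=np.array([vx,vy]); n=np.array([-vy,vx]); 
for w in W2: print(w,(w-[x0,y0])@u,(w-[x0,y0])@n)
end=np.array([x0,y0])+u*((W2[0]-[x0,y0])@u)
o=end+u*0.235; print('origin by tail',o,'grip',o-.085*u,'origin by tips',np.array([x0,y0])+u*(((W2[1]+W2[2])/2-[x0,y0])@u-.02))
print(monitor.get_obs()['ee_pos'])
a=cv2.resize(d['pixels'][190:280,270:370,::-1],None,fx=6,fy=6,interpolation=cv2.INTER_CUBIC);cv2.imwrite('pics/w3c.png',cv2.convertScaleAbs(a,alpha=1.5))
E
```

```text
[[313.   20.   23. ]
 [313.   44.   23. ]
 [313.   68.   23. ]
 [313.5  92.   22. ]
 [313.5 116.   22. ]
 [313.5 140.   22. ]
 [314.  164.   21. ]]
dir -73.81831 0.54412365 0.41166022
[0.52234202 0.4886886 ] -0.08004691774703285 0.0005478786653094654
[0.57308657 0.23691096] 0.17589769021836432 -0.0208843373395377
[0.61720171 0.24928949] 0.17630375422235706 0.02493278211825916
[0.58348391 0.28012158] 0.1372965346237894 0.001143202020920428
[0.55566629 0.29032273] 0.11974719249345793 -0.022729469638344022
[0.60696962 0.30117894] 0.1236184990014601 0.029566825713251473
origin by tail [0.5873066  0.26284595] grip [0.56361846 0.34447849] origin by tips [0.58762643 0.26174377]
[0.56219329 0.34328147 0.1620281 ]
```

View pics/w3c.png

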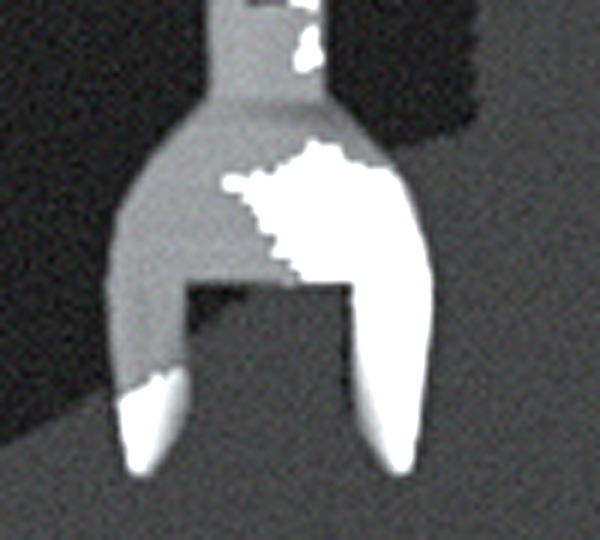

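```bash
python3 -m pendant '0 0 0.007 2 1 -50 0;0 0 0.007 2 1 -100 0;0 0 0.007 2 1 -140 0;0 0 0.007 2 1 -154 0;0 0 0.007 2 1 -154 0;0 0 0.007 2 1 -154 0.3;0 0 0.007 2 1 -154 0.6;0 0 0.007 2 1 -154 0.6;0 0 0.007 2 1 -154 0.6' 80
python3 - <<'E'
from h import *
snap('wrist','w4.png')
o=monitor.get_obs();print(o['ee_pos'],o['ft_force'],o['opening'])
E
```

```text
time: 4.4
ee_pos: [0.5639, 0.3449, 0.0067]
eef_rot: [-0.099, 0.7, 0.099, 0.7]
ft_force: [0.4, -0.8, -1.0]
opening: 0.0345
[0.56374829 0.34485536 0.00645522] [ 0.43357901 -0.57712249 -0.24785693] 0.03421743357691558
```

View pics/w4.png

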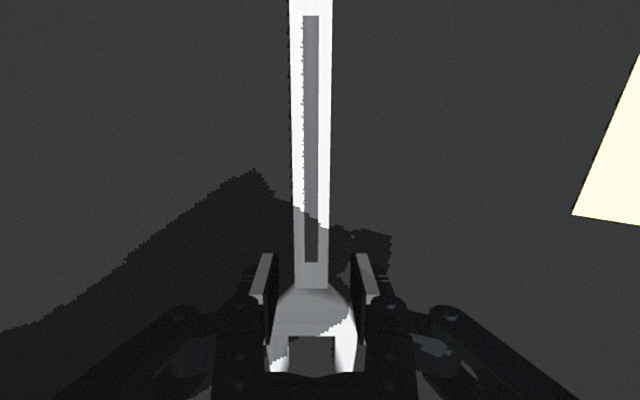

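```bash
python3 -m pendant '0 0 0 0 0 -3 0.6;0 0 0 0 0 -3 0.9;0 0 0 0 0 -3 1;0 0 0 0 0 -3 1;0 0 0 0 0 -3 1;0 0 0 0 0 -3 1' 80
python3 - <<'E'
from h import *
o=monitor.get_obs();print(o['ee_pos'],o['ft_force'],o['opening'],o['torque'])
E
```

```text
time: 5.05
ee_pos: [0.5635, 0.3448, 0.0028]
eef_rot: [-0.099, 0.7, 0.099, 0.7]
ft_force: [-0.2, 0.4, -0.3]
opening: -0.0
[0.56347906 0.34475067 0.00279416] [-0.235156    0.42204986 -0.25471321] -4.771474459513794e-05 [-0.01085529 -0.04762186  0.01251412]
```

Run:
```python
from h import *
snap('wrist','w5.png');snap('side','s5.png')
```

```text
(no output)
```

View pics/w5.png

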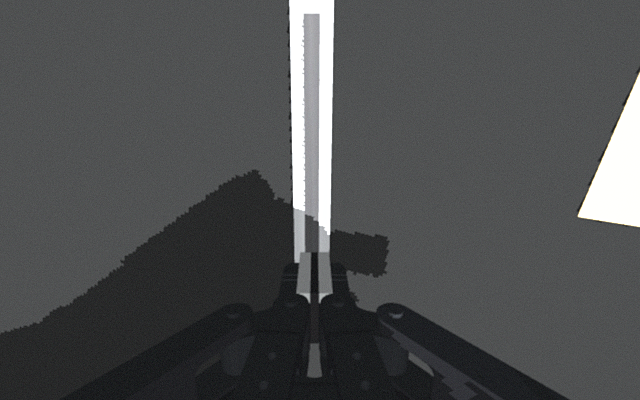

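View pics/s5.png

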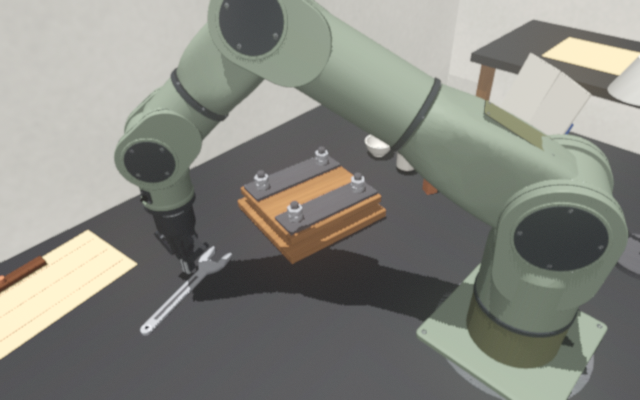

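```bash
python3 -m pendant '0 0 0 0 0 0 0.65;0 0 0 0 0 0 0.65;0 0 0 0 0 0 0.65;0 0 0 0 0 -2 0.65;0 0 0 0 0 -4 0.65;0 0 0 0 0 -4 0.65' 80; python3 -m pendant '0 0 0 0 0 -2 0.65;0 0 0 0 0 -2 0.65'; python3 -m pendant '0 0 0 0 0 -2 0.65;0 0 0 0 0 -2 0.65'
python3 - <<'E'
from h import *
snap('wrist','w6.png')
E
```

```text
time: 5.75
ee_pos: [0.5633, 0.3446, -0.0016]
eef_rot: [-0.099, 0.7, 0.099, 0.7]
ft_force: [0.3, 0.4, 0.1]
opening: 0.0302
time: 5.95
ee_pos: [0.5634, 0.3447, -0.0035]
eef_rot: [-0.099, 0.7, 0.099, 0.7]
ft_force: [-0.1, -0.6, -0.2]
opening: 0.0298
time: 6.15
ee_pos: [0.5634, 0.3447, -0.0055]
eef_rot: [-0.099, 0.7, 0.099, 0.7]
ft_force: [-0.1, -0.3, 0.6]
opening: 0.0302
```

View pics/w6.png

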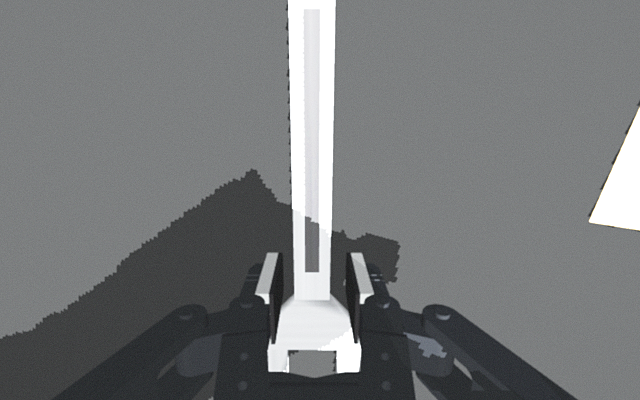

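```bash
python3 -m pendant '0 0 0 0 0 -1 0.65;0 0 0 0 0 -2 0.65;0 0 0 0 0 -2 0.65' 80;python3 -m pendant '0 0 0 0 0 -1 0.65;0 0 0 0 0 -2 0.65;0 0 0 0 0 -2 0.65' 80; python3 -m pendant '0 0 0 0 0 0 0.8;0 0 0 0 0 0 1;0 0 0 0 0 0 1;0 0 0 0 0 0 1' 80
```

```text
time: 6.5
ee_pos: [0.5634, 0.3447, -0.0074]
eef_rot: [-0.099, 0.7, 0.099, 0.7]
ft_force: [-0.2, 0.1, 0.1]
opening: 0.0298
time: 6.8
ee_pos: [0.5634, 0.3447, -0.0094]
eef_rot: [-0.099, 0.7, 0.099, 0.7]
ft_force: [0.1, -0.8, 0.2]
opening: 0.03
time: 7.2
ee_pos: [0.5635, 0.3448, -0.0092]
eef_rot: [-0.099, 0.7, 0.099, 0.7]
ft_force: [0.4, 0.0, -0.6]
opening: -0.0
```

Run:
```python
from h import *
snap('wrist','w7.png');d=snap('side','s7.png')
o=monitor.get_obs(); print(proj(d,o['ee_pos']), proj(d,o['ee_pos']+[0,0,.018]))
cv2.imwrite('pics/s7c.png',cv2.resize(d['pixels'][200:350,120:270,::-1],None,fx=4,fy=4,interpolation=cv2.INTER_CUBIC))
```

```text
[[193.33924638 284.95310892]] [[191.77199368 279.32176489]]
```

View pics/w7.png

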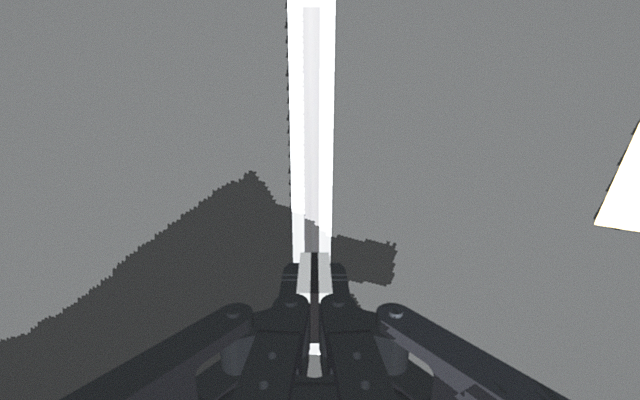

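View pics/s7c.png

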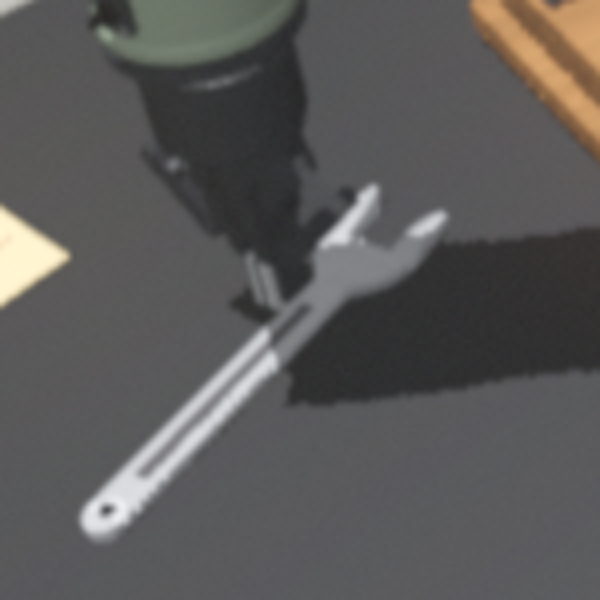

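```bash
python3 -m pendant '0 0 0 0 0 0 0.65;0 0 0 0 0 0 0.65;0 0 0 0 0 -3 0.65;0 0 0 0 0 -6 0.65;0 0 0 0 0 -9 0.65;0 0 0 0 0 -9 0.65' 80
python3 - <<'E'
from h import *
d=snap('side','s8.png')
cv2.imwrite('pics/s8c.png',cv2.resize(d['pixels'][200:350,120:270,::-1],None,fx=4,fy=4,interpolation=cv2.INTER_CUBIC))
E
```

```text
time: 7.9
ee_pos: [0.5632, 0.3445, -0.0188]
eef_rot: [-0.1, 0.7, 0.099, 0.7]
ft_force: [-0.2, -0.1, -0.6]
opening: 0.03
```

View pics/s8c.png

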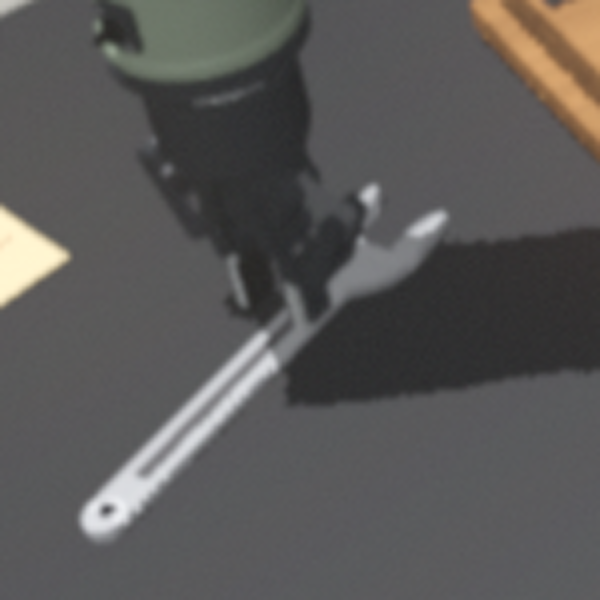

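```bash
for i in 1 2 3; do python3 -m pendant '0 0 0 0 0 -1.5 0.65;0 0 0 0 0 -3 0.65;0 0 0 0 0 -3 0.65' 80 | grep -E "ee_pos|ft_f"; done
python3 - <<'E'
from h import *
d=snap('side','s9.png');snap('wrist','w9.png')
cv2.imwrite('pics/s9c.png',cv2.resize(d['pixels'][200:350,120:270,::-1],None,fx=4,fy=4,interpolation=cv2.INTER_CUBIC))
E
```

```text
ee_pos: [0.5634, 0.3447, -0.0214]
ft_force: [0.3, -0.3, 0.1]
ee_pos: [0.5634, 0.3447, -0.0245]
ft_force: [-0.0, 0.5, 0.3]
ee_pos: [0.5634, 0.3447, -0.0275]
ft_force: [-0.7, 0.0, -0.2]
```

View pics/s9c.png

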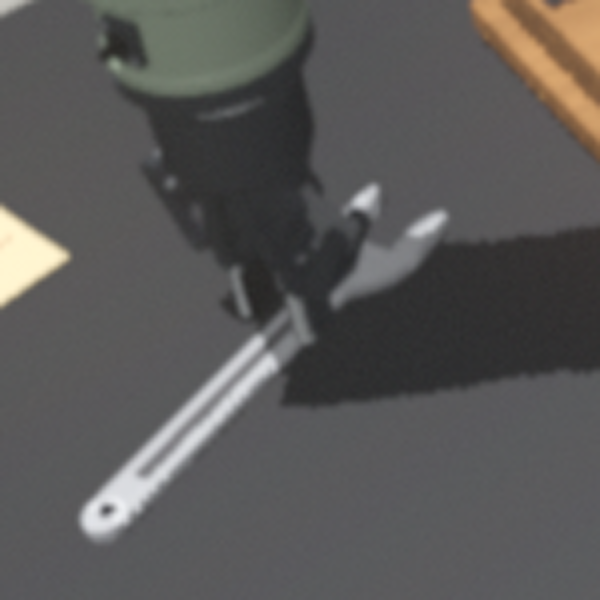

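```bash
python3 -m pendant '0 0 0 0 0 -1.5 0.65;0 0 0 0 0 -3 0.65;0 0 0 0 0 -3 0.65' 80 | grep -E "ee_pos|ft_f"; python3 -m pendant '0 0 0 0 0 0 0.8;0 0 0 0 0 0 1;0 0 0 0 0 0 1;0 0 0 0 0 0 1' 80
python3 - <<'E'
from h import *
d=snap('side','s10.png');snap('wrist','w10.png')
cv2.imwrite('pics/s10c.png',cv2.resize(d['pixels'][200:350,120:270,::-1],None,fx=4,fy=4,interpolation=cv2.INTER_CUBIC))
E
```

```text
ee_pos: [0.5634, 0.3446, -0.0305]
ft_force: [-0.5, 0.8, 0.0]
time: 9.65
ee_pos: [0.5635, 0.3448, -0.0299]
eef_rot: [-0.099, 0.7, 0.099, 0.7]
ft_force: [-1.4, -0.9, 5.6]
opening: 0.0149
```

View pics/s10c.png

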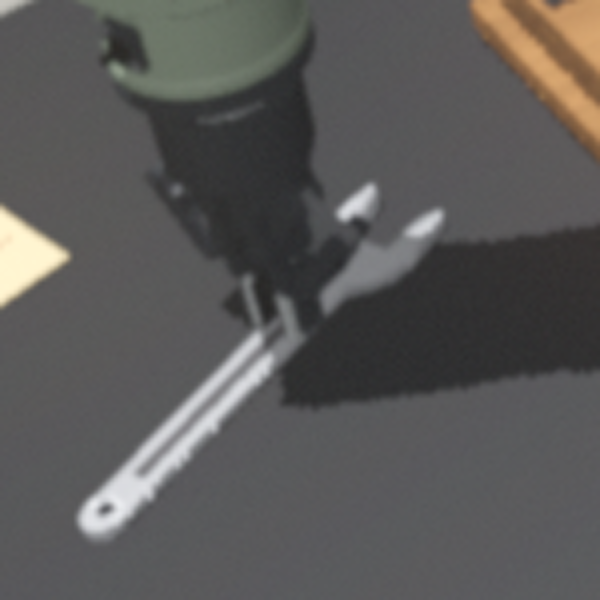

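```bash
python3 -m pendant '0 0 0 0 0 0 1;0 0 0 0 0 0 1' 80
```

```text
time: 9.95
ee_pos: [0.5635, 0.3448, -0.0299]
eef_rot: [-0.099, 0.7, 0.099, 0.7]
ft_force: [-1.8, -1.2, 5.7]
opening: 0.015
```

View pics/w10.png

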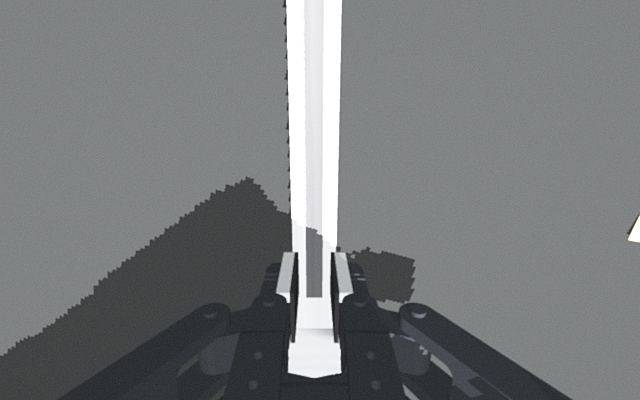

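```bash
python3 -m pendant '0 0 0 0 0 10 1;0 0 0 0 0 40 1;0 0 0 0 0 40 1;0 0 0 0 0 40 1' 80
python3 - <<'E'
from h import *
d=snap('side','s11.png');snap('wrist','w11.png');snap('top','t11.png')
cv2.imwrite('pics/s11c.png',cv2.resize(d['pixels'][180:350,100:270,::-1],None,fx=3.5,fy=3.5,interpolation=cv2.INTER_CUBIC))
o=monitor.get_obs();print(o['ft_force'],o['torque'])
E
```

```text
time: 10.35
ee_pos: [0.5637, 0.3447, 0.0103]
eef_rot: [-0.099, 0.7, 0.099, 0.7]
ft_force: [-0.6, 0.6, -3.6]
opening: 0.0147
[-0.44339223  0.26606906 -4.863769  ] [ 0.01421786 -0.01666409  0.03442017]
```

View pics/s11c.png

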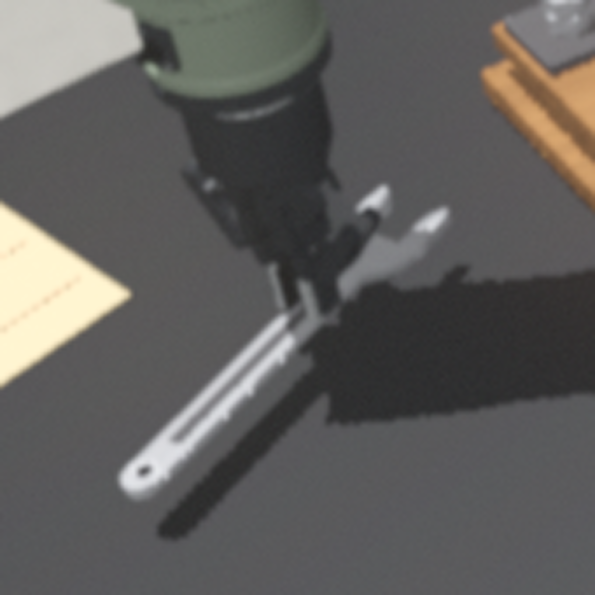

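View pics/w11.png

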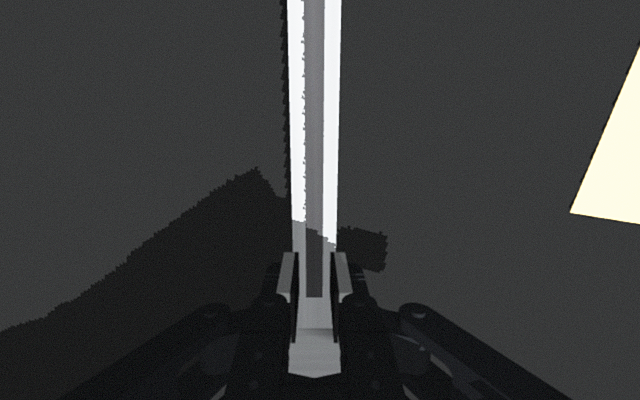

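```bash
python3 -m pendant '0 0 0 0 0 50 1;0 0 0 0 0 100 1;0 0 -0.12 -30 -60 105 1;0 0 -0.24 -60 -120 105 1;0 0 -0.304 -85 -180 105 1;0 0 -0.304 -100 -240 105 1;0 0 -0.304 -108 -276 105 1;0 0 -0.304 -108 -276 105 1;0 0 -0.304 -108 -276 105 1;0 0 -0.304 -108 -276 105 1' 80
python3 - <<'E'
from h import *
d=snap('side','s12.png');snap('wrist','w12.png');e=snap('top','t12.png')
cv2.imwrite('pics/s12c.png',cv2.resize(d['pixels'][100:270,220:420,::-1],None,fx=4,fy=3.5,interpolation=cv2.INTER_CUBIC))
cv2.imwrite('pics/t12c.png',cv2.resize(e['pixels'][120:270,240:420,::-1],None,fx=4,fy=4,interpolation=cv2.INTER_CUBIC))
o=monitor.get_obs();print(o['ee_pos'],o['ft_force'],o['torque'],o['joints'])
E
```

```text
time: 11.5
ee_pos: [0.4555, 0.0681, 0.1146]
eef_rot: [0.008, 0.707, -0.008, 0.707]
ft_force: [0.8, 1.2, -3.0]
opening: 0.0145
[0.45562262 0.06979248 0.11455848] [ 0.72522673  0.43677157 -2.54044502] [-0.000607    0.04326231  0.01216217] [-0.04394457  0.68947987 -0.3073117   1.98219979  0.3914705   0.52689411
 -0.6474306 ]
```

View pics/s12c.png

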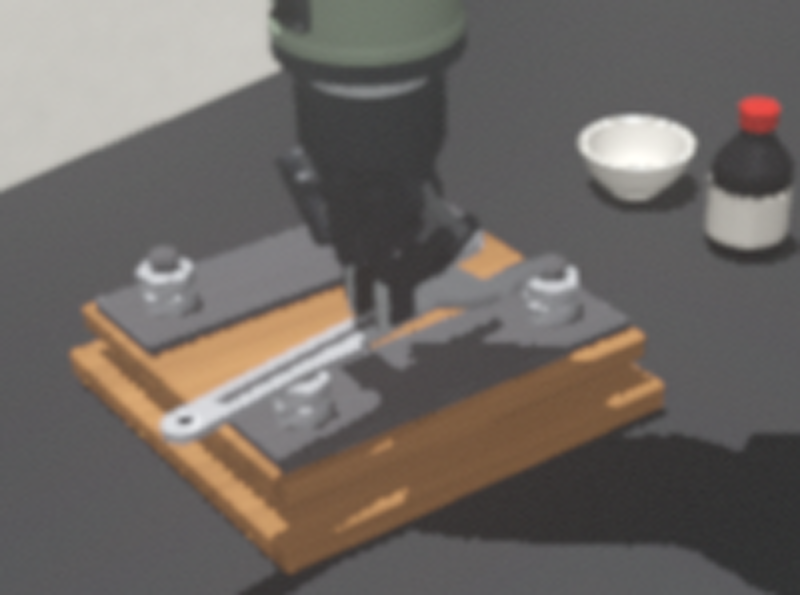

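View pics/t12c.png

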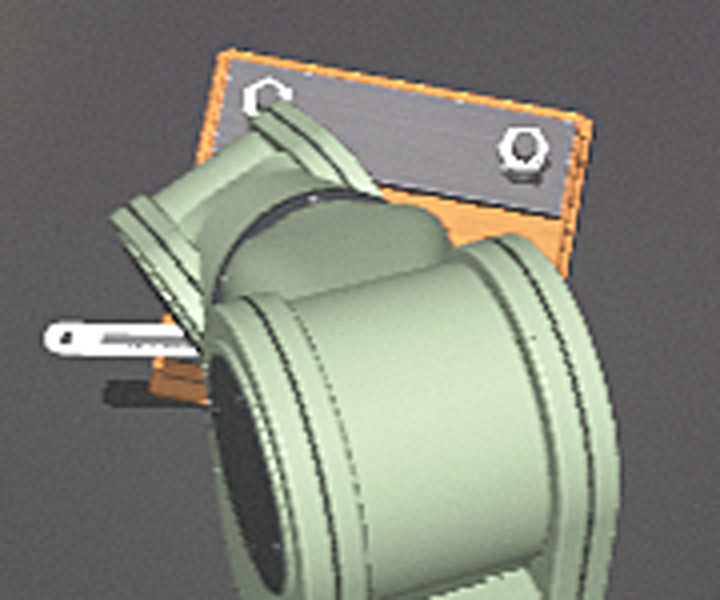

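View pics/w12.png

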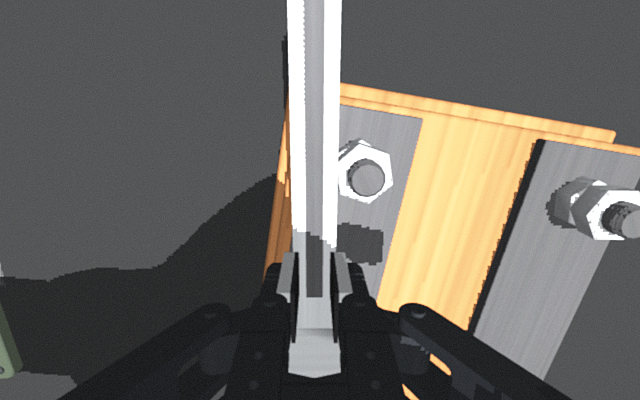

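Run:
```python
from h import *
d=load('w12'); im=d['pixels']; 
K,R,t=cam(d); C=-R.T@t; print('cam',C)
q=sp(d,range(4,84,8),0,284,345,thr=110); print(q[::3])
# handle top plane guess from width 20mm
for z in (0.13,0.14,0.15):
    L=onplane(d,np.c_[q[:,0]-q[:,2]/2,q[:,1]],z);Rr=onplane(d,np.c_[q[:,0]+q[:,2]/2,q[:,1]],z); print(z,np.linalg.norm(L-Rr,axis=1).mean())
    W=onplane(d,q[:,:2],z)[:,:2]; l=cv2.fitLine(W.astype(np.float32),cv2.DIST_HUBER,0,.01,.01).ravel(); print(l,np.degrees(np.arctan2(l[1],l[0])))
a=im[130:225,325:405,::-1]; cv2.imwrite('pics/w12c.png',cv2.resize(a,None,fx=7,fy=6,interpolation=cv2.INTER_CUBIC))
```

```text
cam [0.45906761 0.14726139 0.2952014 ]
[[313.5   4.   56. ]
 [314.   28.   55. ]
 [314.   52.   53. ]
 [314.   76.   53. ]]
0.13 0.024251389155806418
[0.01741436 0.99984837 0.4594288  0.17131956] 89.002174
0.14 0.022783399835319976
[0.01741877 0.9998483  0.4594069  0.16986327] 89.00192
0.15 0.02131541051483354
[0.01741365 0.99984837 0.45938507 0.16840696] 89.00221
```

View pics/w12c.png

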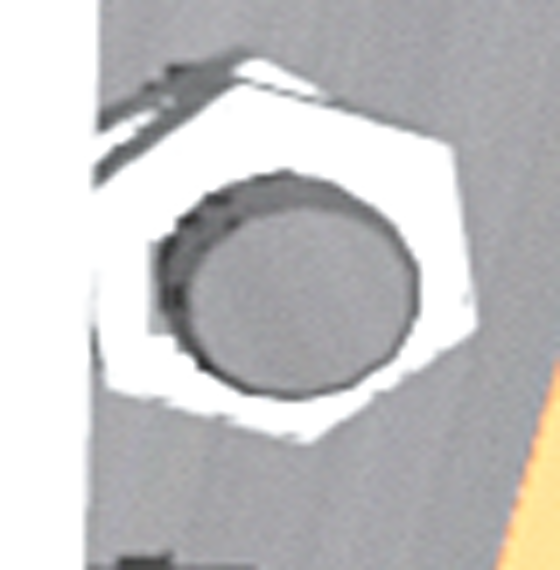

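Run:
```python
from h import *
d=load('w12')
N=onplane(d,[[325+303/7,130+303/6]],0.124)[0]; print('N',N)
b=np.radians(-100.2); S=N[:2]+0.18*np.array([np.cos(b),np.sin(b)]); print('S',S)
# handle line (z .153)
p=np.array([0.45938,0.168]); u=np.array([np.cos(np.radians(-91)),np.sin(np.radians(-91))]); n=np.array([-u[1],u[0]])
for X in (N[:2],S,np.array([.4528,-.0712])): print((X-p)@n*1e3,(X-p)@u)
o=monitor.get_obs(); print(o['ee_pos'],(o['ee_pos'][:2]-p)@n*1e3)
from scipy.spatial.transform import Rotation as Ro
print(Ro.from_quat(o['eef_rot']).as_matrix()[:,1])
# edges of bar in w2: robust direction by line fit of bar front edge
e=load('w2'); g=cv2.cvtColor(e['pixels'],cv2.COLOR_RGB2HSV)
m=((g[:,:,1]<60)).astype(int); pts=[]
for r in range(5,125,5):
    row=m[r,240:300]; c=np.where(row==0)[0]; 
    if len(c): pts.append((240+c[-1]+.5,r))
W=onplane(e,pts,0.08)[:,:2]; l=cv2.fitLine(W.astype(np.float32),cv2.DIST_HUBER,0,.0005,.01).ravel(); print('edge',np.degrees(np.arctan2(l[1],l[0])),l, pts[::5])
```

```text
N [0.48665366 0.1046191  0.124     ]
S [ 0.45477841 -0.07253611]
28.375656647375266 0.06289525694088412
-0.4029571371550146 0.24057978465402197
-2.404382214330877 0.23927840551576612
[0.45562262 0.06979248 0.11455848] -2.0428525940243785
[2.06187866e-02 9.99787264e-01 5.41305475e-04]
edge 79.38706 [ 0.18417317  0.9828938   0.42068696 -0.05417652] [(np.float64(279.5), 5), (np.float64(276.5), 30), (np.float64(273.5), 55), (np.float64(269.5), 80), (np.float64(266.5), 105)]
```

Run:
```python
from h import *
d=load('w12'); g=cv2.cvtColor(d['pixels'],cv2.COLOR_RGB2HSV)
def edge(rows,x0,x1,first=True,z=.08):
    pts=[]
    for r in rows:
        c=np.where((g[r,x0:x1,1]>100)&(g[r,x0:x1,2]>60))[0]
        if len(c): pts.append((x0+(c[0]-.5 if first else c[-1]+.5),r))
    W=onplane(d,pts,z)[:,:2]; l=cv2.fitLine(W.astype(np.float32),cv2.DIST_HUBER,0,.0005,.01).ravel(); a=np.degrees(np.arctan2(l[1],l[0]))%180
    print(a,len(pts),pts[0],pts[-1], np.abs((W-l[2:])@[-l[1],l[0]]).max())
edge(range(130,290,4),370,440)
edge(range(160,300,4),440,560,False)
e=load('w2'); g=cv2.cvtColor(e['pixels'],cv2.COLOR_RGB2HSV); d=e
edge(range(4,140,4),340,400)
edge(range(4,160,4),400,510,False)
d=load('w1'); g=cv2.cvtColor(d['pixels'],cv2.COLOR_RGB2HSV)
edge(range(4,180,4),330,400)
```

```text
79.616516 40 (np.float64(419.5), 130) (np.float64(380.5), 286) 0.003083624430170422
79.44101 35 (np.float64(529.5), 160) (np.float64(479.5), 296) 0.00033927766219475413
79.37043 26 (np.float64(382.5), 8) (np.float64(354.5), 136) 0.027902438635586196
79.3898 39 (np.float64(497.5), 4) (np.float64(450.5), 156) 0.0005093355049355102
79.43711 44 (np.float64(382.5), 4) (np.float64(344.5), 176) 0.0037239293697002877
```

```bash
python3 -m pendant '0 0 -0.01 0 0 -20 1;0 0 -0.01 0 0 -45 1;0 0 -0.01 0 0 -57 1;0 0 -0.01 0 0 -57 1;0 0 -0.01 0 0 -57 1' 80
python3 -m pendant '0 0 0 0 0 -1 1;0 0 0 0 0 -2 1;0 0 0 0 0 -2 1' | grep -E "ee_|ft"
python3 - <<'E'
from h import *
d=snap('side','s13.png');snap('wrist','w13.png')
cv2.imwrite('pics/s13c.png',cv2.resize(d['pixels'][100:270,220:420,::-1],None,fx=4,fy=3.5,interpolation=cv2.INTER_CUBIC))
E
```

```text
time: 12.15
ee_pos: [0.4556, 0.0694, 0.058]
eef_rot: [0.011, 0.707, -0.011, 0.707]
ft_force: [-0.4, -1.1, -3.3]
opening: 0.0146
ee_pos: [0.4557, 0.0688, 0.0561]
ft_force: [0.4, 0.7, -3.4]
```

View pics/s13c.png

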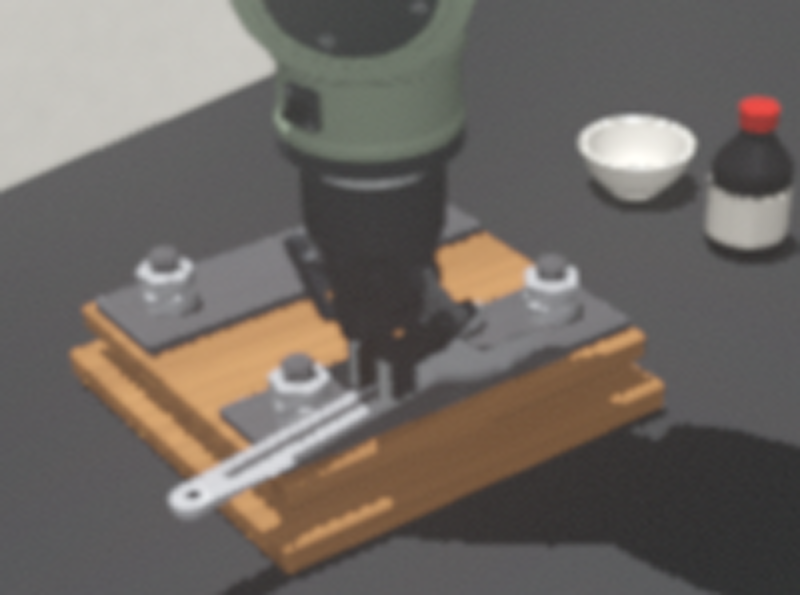

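View pics/w13.png

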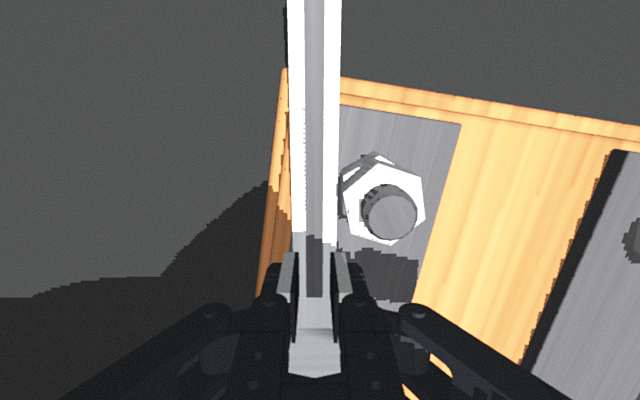

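```bash
python3 -m pendant '0 0 0 0 0 -1 1;0 0 0 0 0 -2 1;0 0 0 0 0 -2 1' | grep -E "ee_|ft"; python3 -m pendant '0 0 0 0 0 -1 1;0 0 0 0 0 -1 1' | grep -E "ee_|ft"; python3 -m pendant '0 0 0 0 0 -1 1;0 0 0 0 0 -1 1' | grep -E "ee_|ft"; python3 -m pendant '0 0 0 0 0 -1 1;0 0 0 0 0 -1 1' | grep -E "ee_|ft"
```

```text
ee_pos: [0.4554, 0.0687, 0.0536]
ft_force: [0.5, 0.3, -2.8]
ee_pos: [0.4554, 0.0687, 0.0527]
ft_force: [-0.6, -0.5, -3.8]
ee_pos: [0.4554, 0.0688, 0.0517]
ft_force: [-0.0, 0.4, -3.5]
ee_pos: [0.4555, 0.0687, 0.0507]
ft_force: [-0.2, -0.1, -3.6]
```

```bash
for i in 1 2 3; do python3 -m pendant '0 0 0 0 0 -1 1;0 0 0 0 0 -1 1' | grep -E "ee_|ft"; done
```

```text
ee_pos: [0.4555, 0.0687, 0.05]
ft_force: [-1.3, -1.3, 6.6]
ee_pos: [0.4556, 0.0687, 0.0497]
ft_force: [-5.6, -1.3, 29.6]
ee_pos: [0.4557, 0.0687, 0.0495]
ft_force: [-10.8, -1.2, 54.9]
```

```bash
python3 -m pendant '0 0 0 0 0 3 1;0 0 0 0 0 3 1;0 0 0 0 0 3 1'
python3 - <<'E'
from h import *
d=snap('wrist','w14.png')
q=sp(d,range(4,64,6),0,284,345,thr=110)
W=onplane(d,q[:,:2],0.091)[:,:2]; l=cv2.fitLine(W.astype(np.float32),cv2.DIST_HUBER,0,.01,.01).ravel(); a=np.arctan2(l[1],l[0]); print(np.degrees(a))
a_=d['pixels'][150:260,330:440,::-1]; cv2.imwrite('pics/w14c.png',cv2.resize(a_,None,fx=5,fy=5,interpolation=cv2.INTER_CUBIC)); print(l)
g=cv2.cvtColor(d['pixels'],cv2.COLOR_RGB2HSV); pts=[]
for r in range(140,300,4):
    c=np.where((g[r,400:500,1]>100)&(g[r,400:500,2]>60))[0]; 
    if len(c): pts.append((399.5+c[0],r))
W=onplane(d,pts,.08)[:,:2]; l2=cv2.fitLine(W.astype(np.float32),cv2.DIST_HUBER,0,.0005,.01).ravel(); print('bar',np.degrees(np.arctan2(l2[1],l2[0])))
E
```

```text
time: 14.35
ee_pos: [0.4555, 0.0687, 0.0506]
eef_rot: [0.011, 0.707, -0.011, 0.707]
ft_force: [0.2, 0.5, -3.0]
opening: 0.0147
88.07411
[0.03360671 0.9994351  0.4602746  0.17040427]
bar 79.25145
```

View pics/w14c.png

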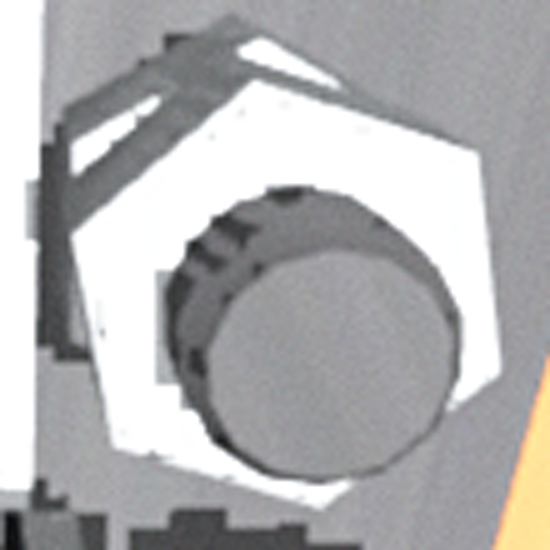

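Run:
```python
from h import *
d=load('w14'); N=onplane(d,[[396.6,223]],.124)[0][:2]; print(N)
for a,b in ((88.07,79.4),(88.07,79.25),(88.4,79.4)):
    p=np.array([.46027,.1704]); 
    a=np.radians(a-180);b=np.radians(b-180); u=np.array([np.cos(a),np.sin(a)]); n=np.array([-u[1],u[0]])
    S=N+.18*np.array([np.cos(b),np.sin(b)]); print((N-p)@n*1e3,(S-p)@n*1e3, S, )
    G=np.array([0.4555+.0016,0.0687]); print('G to S along',(S-G)@u)
```

```text
[0.48667303 0.10466588]
28.601879126514735 1.4680985639569706 [ 0.45356179 -0.07226249]
G to S along 0.14100168212168743
28.601879126514735 1.00233805386185 [ 0.4530987  -0.07217519]
G to S along 0.1409300363302848
28.228141698095342 0.06993799085378613 [ 0.45356179 -0.07226249]
G to S along 0.1410063193785849
```

```bash
python3 -m pendant '0 0 0.004 0 -5 0 1;0 0 0.004 -0.5 -18 0 1;0 0 0.004 -0.5 -18 0 1' 80|grep -E "ee_|ft"; python3 -m pendant '0 0 0 -0.1 -4 0 1;0 0 0 -0.2 -8 0 1;0 0 0 -0.2 -8 0 1' | grep -E "ee_|ft"; python3 -m pendant '0 0 0 -0.1 -3 0 1;0 0 0 -0.2 -6 0 1;0 0 0 -0.2 -6 0 1' | grep -E "ee_|ft"
```

```text
ee_pos: [0.4547, 0.0483, 0.0506]
ft_force: [0.4, 0.0, -2.7]
ee_pos: [0.4547, 0.0421, 0.0507]
ft_force: [-0.2, 0.7, -2.4]
ee_pos: [0.4546, 0.0363, 0.0508]
ft_force: [-0.1, 0.3, -3.7]
```

```bash
python3 -m pendant '0 0 0 -0.1 -3 0 1;0 0 0 -0.2 -6 0 1;0 0 0 -0.2 -6 0 1' | grep -E "ee_|ft"
python3 - <<'E'
from h import *
d=snap('side','s15.png')
cv2.imwrite('pics/s15c.png',cv2.resize(d['pixels'][130:270,250:420,::-1],None,fx=4.5,fy=4,interpolation=cv2.INTER_CUBIC))
print(monitor.get_obs()['torque'])
E
```

```text
ee_pos: [0.4543, 0.0303, 0.0508]
ft_force: [0.2, 0.2, -2.6]
[-0.03140633 -0.00893762 -0.01631655]
```

View pics/s15c.png

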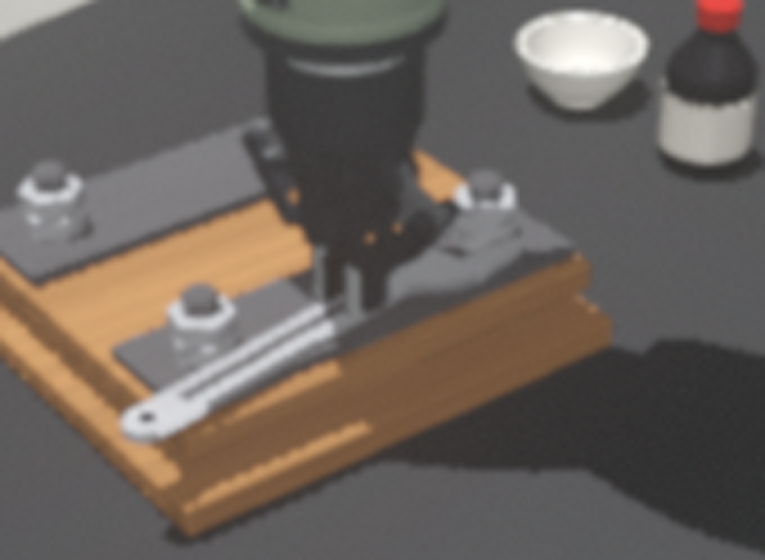

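```bash
python3 -m pendant '0 0 0 -0.1 -3 0 1;0 0 0 -0.15 -6 0 1;0 0 0 -0.15 -6 0 1' | grep -E "ee_|ft"; python3 -m pendant '0 0 0 -0.1 -3 0 1;0 0 0 -0.2 -6 0 1;0 0 0 -0.2 -6 0 1' | grep -E "ee_|ft"
```

```text
ee_pos: [0.4542, 0.0242, 0.0508]
ft_force: [-0.1, 0.4, -2.6]
ee_pos: [0.454, 0.0182, 0.0508]
ft_force: [-0.2, -0.4, -3.8]
```

```bash
python3 -m pendant '0 0 0 -0.1 -2 0 1;0 0 0 -0.1 -4 0 1;0 0 0 -0.1 -4 0 1' | grep -E "ee_|ft"; python3 -m pendant '0 0 0 0 -1 0 1;0 0 0 0 -1 0 1' | grep -E "ee_|ft"
```

```text
ee_pos: [0.4539, 0.0144, 0.0508]
ft_force: [1.5, 0.1, -4.2]
ee_pos: [0.4539, 0.0136, 0.0508]
ft_force: [0.4, 0.3, -3.1]
```

Run:
```python
from h import *
d=snap('side','s16.png');w=snap('wrist','w16.png')
cv2.imwrite('pics/s16c.png',cv2.resize(d['pixels'][130:230,310:420,::-1],None,fx=6,fy=6,interpolation=cv2.INTER_CUBIC))
print(monitor.get_obs()['torque'],monitor.get_obs()['ee_pos'])
```

```text
[-0.01862962  0.02624009 -0.05639829] [0.45394928 0.01379044 0.05076997]
```

View pics/s16c.png

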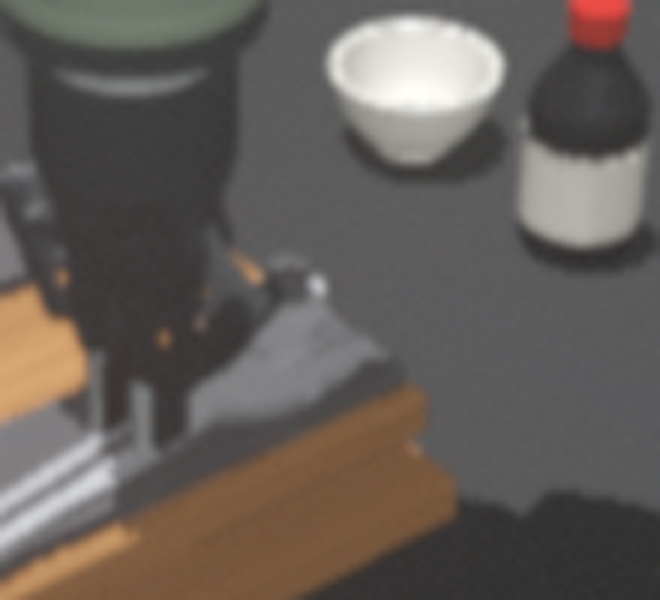

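View pics/w16.png

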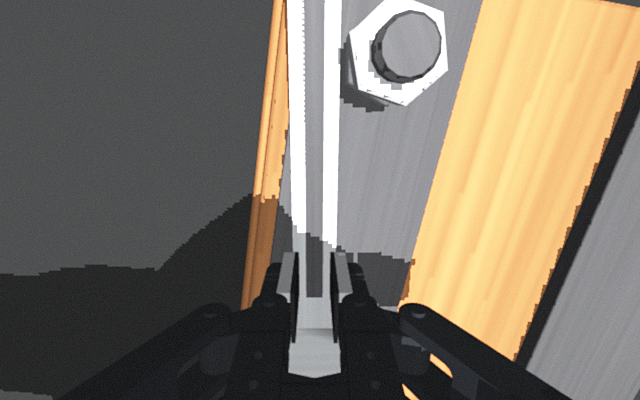

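```bash
python3 -m pendant '0 0 0 0 -1 0 1;0 0 0 0 -1 0 1' | grep -E "ee_|ft";python3 -m pendant '0 0 0 0 -0.7 0 1;0 0 0 0 -0.7 0 1' | grep -E "ee_|ft"
```

```text
ee_pos: [0.4539, 0.0126, 0.0508]
ft_force: [-0.6, -0.1, -3.4]
ee_pos: [0.4539, 0.0119, 0.0508]
ft_force: [0.1, 0.3, -2.7]
```

```bash
for i in 1 2 3; do python3 -m pendant '0 0 0 0 -0.5 0 1;0 0 0 0 -0.5 0 1' | grep -E "ee_|ft"; done
```

```text
ee_pos: [0.454, 0.0115, 0.0508]
ft_force: [0.6, 0.0, -2.7]
ee_pos: [0.454, 0.0113, 0.0508]
ft_force: [-0.3, 3.1, -3.7]
ee_pos: [0.454, 0.0112, 0.0508]
ft_force: [-0.5, 6.0, -3.9]
```

```bash
python3 -m pendant '0 0 0 0 1.8 0 1;0 0 0 0 1.8 -0.6 1;0 0 0 0 1.8 -0.6 1' | grep -E "ee_|ft"; python3 -m pendant '0 0 0 0 0 0 0.7;0 0 0 0 0 0 0.5;0 0 0 0 0 0 0.5;0 0 0 0 0 0 0.5'
python3 - <<'E'
from h import *
w=snap('wrist','w17.png')
E
```

```text
ee_pos: [0.4539, 0.0122, 0.0501]
ft_force: [-0.0, -0.7, -3.0]
time: 18.55
ee_pos: [0.454, 0.0123, 0.0502]
eef_rot: [0.01, 0.707, -0.01, 0.707]
ft_force: [-0.0, -0.7, -0.6]
opening: 0.0428
```

View pics/w17.png

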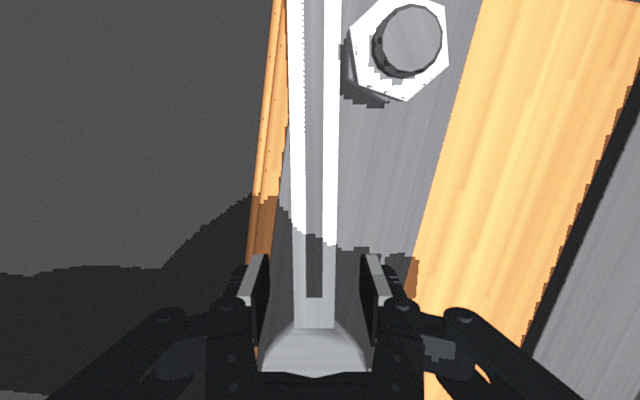

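```bash
python3 -m pendant '0 0 0 0 0 20 0.5;0 0 0 0 0 60 0;0 0 0 0 -30 90 0;0 0 0 0 -80 100 0;0 0 0 0 -130 100 0;0 0 0 0 -150 100 0;0 0 0 0 -150 100 0;0 0 0 0 -150 100 0'
python3 - <<'E'
from h import *
w=snap('wrist','w18.png')
E
```

```text
time: 19.4
ee_pos: [0.4538, -0.1374, 0.1501]
eef_rot: [0.01, 0.707, -0.01, 0.707]
ft_force: [-0.2, 0.4, -0.1]
opening: 0.085
```

View pics/w18.png

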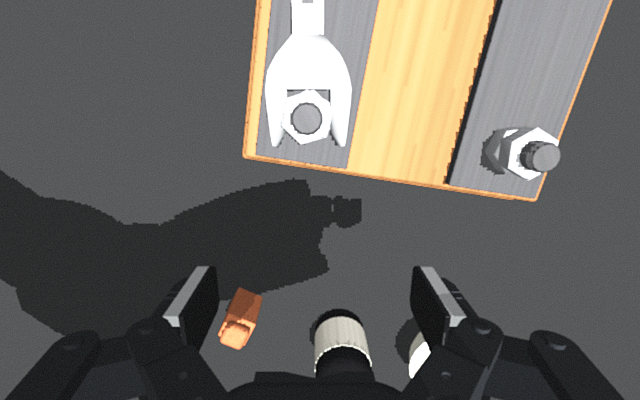

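Run:
```python
from h import *
d=load('w18'); im=d['pixels'][:,:,::-1]
a=cv2.resize(im[60:160,256:360],None,fx=6,fy=6,interpolation=cv2.INTER_CUBIC); cv2.imwrite('pics/w18c.png',a)
print(monitor.get_obs()['joints'],monitor.get_obs()['ee_pos'])
```

```text
[ 0.4743771   0.65448865 -0.43324375  1.89408545  0.41635492  0.68263673
 -0.2350651 ] [ 0.45396532 -0.13678958  0.15016523]
```

View pics/w18c.png

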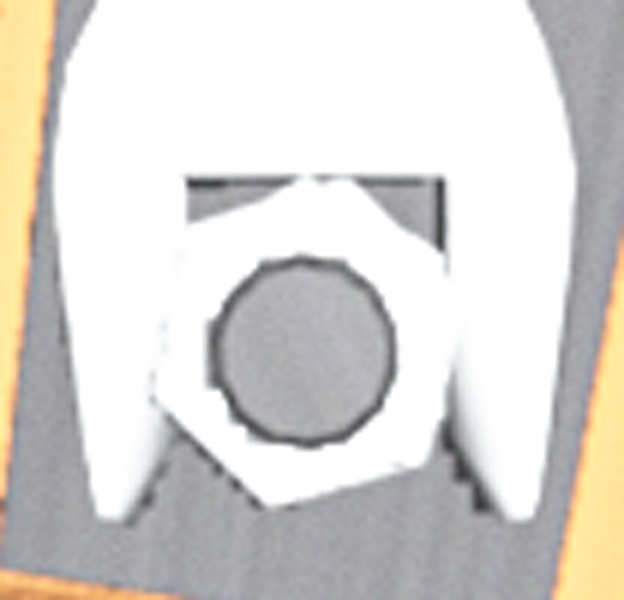

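```bash
python3 - <<'E'
from h import *
d=load('w18'); print(onplane(d,[[306.8,118.7]],.124))
P=onplane(d,np.array([[268,505],[420,465],[153,375],[187,225],[300,178]])/6+[256,60],.1122)[:,:2]
for i,j in ((0,1),(2,0),(2,3),(3,4)): v=P[j]-P[i]; print(np.degrees(np.arctan2(v[1],v[0]))%60)
E
python3 -m pendant '0 0 -0.1 -1 30 0 0;0 0 -0.246 -2.3 65.5 -20 0;0 0 -0.246 -2.3 65.5 -40 0;0 0 -0.246 -2.3 65.5 -40 0;0 0 -0.246 -2.3 65.5 -40 0.3;0 0 -0.246 -2.3 65.5 -40 0.4;0 0 -0.246 -2.3 65.5 -40 0.4' 40
python3 - <<'E'
from h import *
w=snap('wrist','w19.png'); d=snap('side','s19.png')
cv2.imwrite('pics/s19c.png',cv2.resize(d['pixels'][120:230,300:430,::-1],None,fx=6,fy=5.4,interpolation=cv2.INTER_CUBIC))
E
```

```text
[[ 0.45293001 -0.07180245  0.124     ]]
13.011106192202085
9.704533767444552
13.689433932670411
19.82873196765261
time: 20.15
ee_pos: [0.4519, -0.0727, 0.1109]
eef_rot: [0.097, 0.7, -0.097, 0.701]
ft_force: [0.0, -0.4, 0.4]
opening: 0.0514
```

View pics/w19.png

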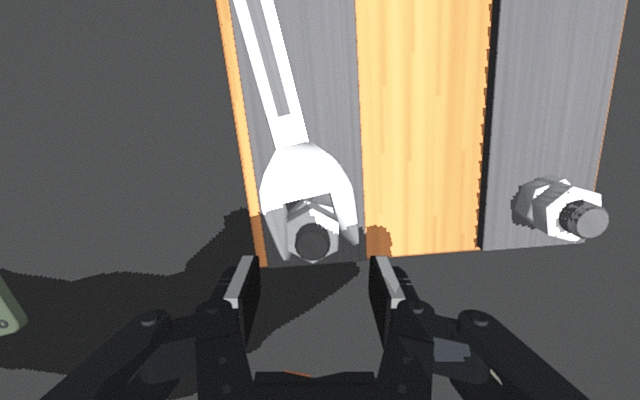

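View pics/s19c.png

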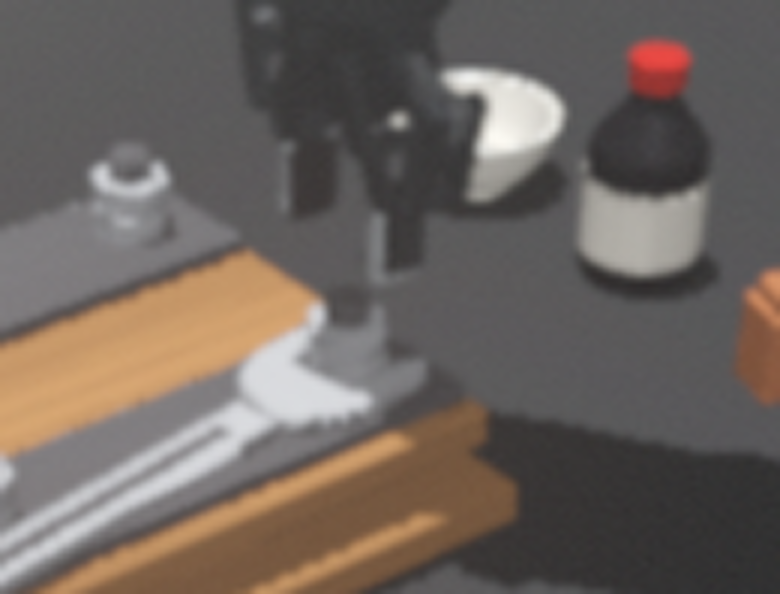

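```bash
python3 -m pendant '0 0 0 0 0 -20 0.4;0 0 0 0 0 -36 0.4;0 0 0 0 0 -40 0.4;0 0 0 0 0 -40 0.4;0 0 0 0 0 -40 0.6;0 0 0 0 0 -40 0.6' 40
python3 - <<'E'
from h import *
w=snap('wrist','w20.png'); d=snap('side','s20.png')
cv2.imwrite('pics/s20c.png',cv2.resize(d['pixels'][120:230,300:430,::-1],None,fx=6,fy=5.4,interpolation=cv2.INTER_CUBIC))
E
```

```text
time: 20.85
ee_pos: [0.452, -0.0723, 0.0708]
eef_rot: [0.097, 0.7, -0.097, 0.701]
ft_force: [-0.4, -0.1, -0.3]
opening: 0.0342
```

View pics/w20.png

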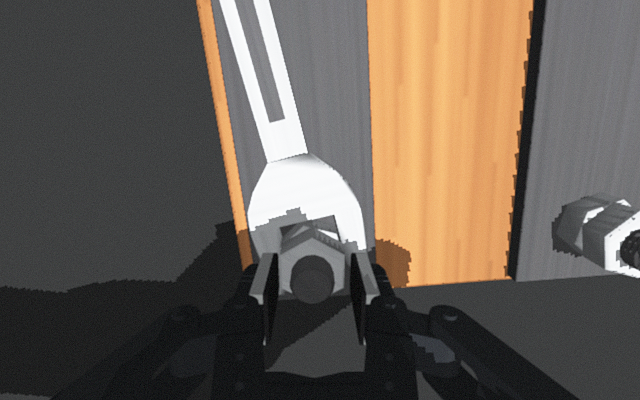

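View pics/s20c.png

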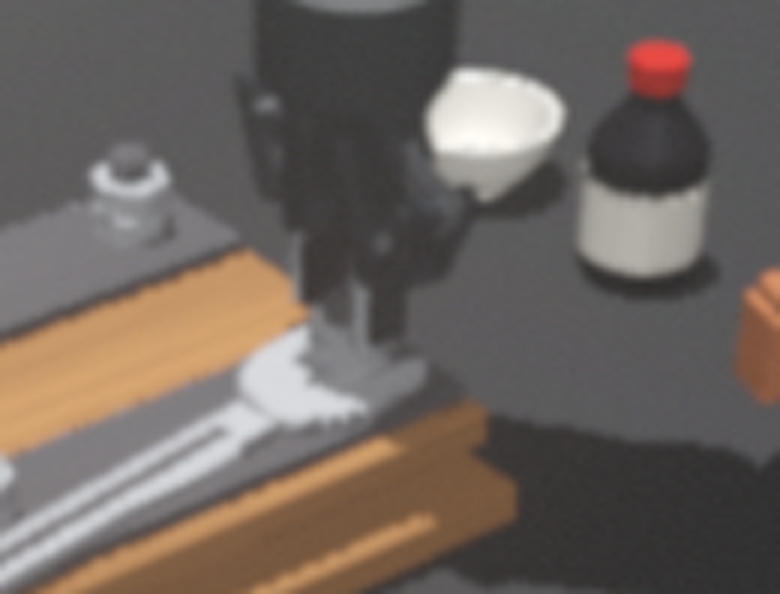

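```bash
python3 -m pendant '0 0 0 0 0 -1.5 0.6;0 0 0 0 0 -1.5 0.7;0 0 0 0 0 -1.5 0.8;0 0 0 0 0 -1.5 1;0 0 0 0 0 -1.5 1;0 0 0 0 0 -1.5 1' 40
python3 - <<'E'
from h import *
w=snap('wrist','w21.png'); o=monitor.get_obs(); print(o['torque'],o['ft_force'])
E
```

```text
time: 21.55
ee_pos: [0.4511, -0.0721, 0.0688]
eef_rot: [0.096, 0.701, -0.097, 0.7]
ft_force: [-5.0, 1.0, 8.6]
opening: 0.0283
[0.33102604 0.88415874 0.00270603] [-3.75644313  2.00369204  8.62221961]
```

View pics/w21.png

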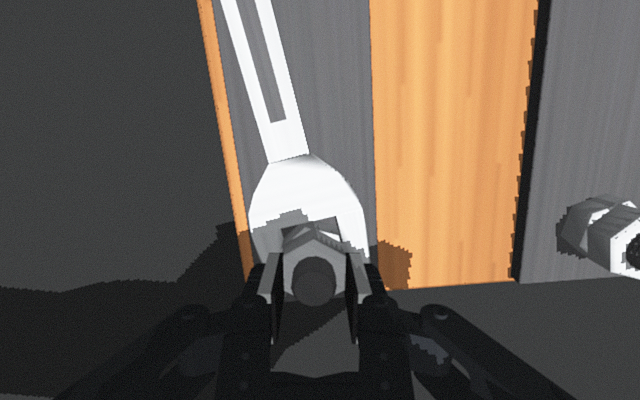

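```bash
cat > st.py <<'E'
from h import *
from scipy.spatial.transform import Rotation as Ro
o=monitor.get_obs(); z=Ro.from_quat(o['eef_rot']).as_matrix()[:,2]
print('t%.2f'%o['time'],'yaw %.2f'%np.degrees(np.arctan2(z[1],z[0])),'F',o['ft_force'].round(1),'T',o['torque'].round(2),'j7 effort %.3f'%o['joint_efforts'][6],'pos',o['ee_pos'].round(4),o['opening'].round(4), 'j7 %.2f'%o['joints'][6])
E
python3 st.py; python3 -m pendant '0 0 0 -0.2 0 0.3 1;0 0 0 -0.2 0 0.3 1' >/dev/null; python3 st.py; python3 -m pendant '0 0 -0.05 0 0 0 1;0 0 -0.1 0 0 0 1;0 0 -0.15 0 0 0 1;0 0 -0.15 0 0 0 1' >/dev/null; python3 st.py
```

```text
Traceback (most recent call last):
  File "st.py", line 4, in <module>
    print('t%.2f'%o['time'],'yaw %.2f'%np.degrees(np.arctan2(z[1],z[0])),'F',o['ft_force'].round(1),'T',o['torque'].round(2),'j7 effort %.3f'%o['joint_efforts'][6],'pos',o['ee_pos'].round(4),o['opening'].round(4), 'j7 %.2f'%o['joints'][6])
                                                                                                                                                                                               ^^^^^^^^^^^^^^^^^^
AttributeError: 'float' object has no attribute 'round'
Traceback (most recent call last):
  File "st.py", line 4, in <module>
    print('t%.2f'%o['time'],'yaw %.2f'%np.degrees(np.arctan2(z[1],z[0])),'F',o['ft_force'].round(1),'T',o['torque'].round(2),'j7 effort %.3f'%o['joint_efforts'][6],'pos',o['ee_pos'].round(4),o['opening'].round(4), 'j7 %.2f'%o['joints'][6])
                                                                                                                                                                                               ^^^^^^^^^^^^^^^^^^
AttributeError: 'float' object has no attribute 'round'
Traceback (most recent call last):
  File "st.py", line 4, in <module>
    print('t%.2f'%o['time'],'yaw %.2f'%np.degrees(np.arctan2(z[1],z[0])),'F',o['ft_force'].round(1),'T',o['torque'].round(2),'j7 effort %.3f'%o['joint_efforts'][6],'pos',o['ee_pos'].round(4),o['opening'].round(4), 'j7 %.2f'%o['joints'][6])
                                                                                                                                                                                               ^^^^^^^^^^^^^^^^^^
AttributeError: 'float' object has no attribute 'round'
```

```bash
sed -i "s/o\['opening'\].round(4)/round(o['opening'],4)/" st.py; python3 st.py;  python3 -m pendant '0 0 -0.05 0 0 0 1;0 0 -0.1 0 0 0 1;0 0 -0.15 0 0 0 1;0 0 -0.15 0 0 0 1' >/dev/null; python3 st.py
```

```text
t22.20 yaw -24.52 F [-3.   1.5  4. ] T [ 0.41  0.94 -0.03] j7 effort -0.670 pos [ 0.4511 -0.0721  0.0689] 0.0283 j7 -0.72
t22.60 yaw -33.06 F [-4.4  3.1  5.5] T [ 0.48  1.13 -0.03] j7 effort -0.768 pos [ 0.4509 -0.072   0.0689] 0.0286 j7 -0.81
```

```bash
python3 -m pendant '0 0 -0.05 0 0 0 1;0 0 -0.1 0 0 0 1;0 0 -0.15 0 0 0 1;0 0 -0.15 0 0 0 1' >/dev/null; python3 st.py;  python3 -m pendant '0 0 -0.03 0 0 0 1;0 0 -0.06 0 0 0 1;0 0 -0.09 0 0 0 1;0 0 -0.09 0 0 0 1' >/dev/null; python3 st.py
```

```text
t23.00 yaw -41.66 F [-5.   3.4  4.9] T [ 0.54  1.09 -0.04] j7 effort -0.758 pos [ 0.4509 -0.072   0.0689] 0.0284 j7 -0.89
t23.40 yaw -46.77 F [-5.9  3.1  2.8] T [0.65 1.2  0.02] j7 effort -0.439 pos [ 0.4508 -0.072   0.0689] 0.0284 j7 -0.95
```

```bash
for i in 1; do python3 -m pendant '0 0 -0.03 0 0 0 1;0 0 -0.06 0 0 0 1;0 0 -0.09 0 0 0 1;0 0 -0.09 0 0 0 1' >/dev/null; python3 st.py; python3 -m pendant '0 0 -0.03 0 0 0 1;0 0 -0.06 0 0 0 1;0 0 -0.06 0 0 0 1' >/dev/null; python3 st.py; done
```

```text
t23.80 yaw -51.92 F [-5.1  3.3  3.6] T [ 0.65  1.26 -0.02] j7 effort -0.437 pos [ 0.4507 -0.0719  0.0688] 0.0285 j7 -1.00
t24.10 yaw -55.36 F [-5.9  3.5  3.9] T [ 0.7   1.24 -0.07] j7 effort -0.433 pos [ 0.4507 -0.0719  0.0688] 0.0287 j7 -1.03
```

```bash
python3 -m pendant '0 0 -0.03 0 0 0 1;0 0 -0.06 0 0 0 1;0 0 -0.06 0 0 0 1' >/dev/null; python3 st.py; python3 -m pendant '0 0 -0.03 0 0 0 1;0 0 -0.06 0 0 0 1;0 0 -0.06 0 0 0 1' >/dev/null; python3 st.py
```

```text
t24.40 yaw -58.79 F [-6.4  3.6  3.5] T [ 0.73  1.25 -0.04] j7 effort -0.432 pos [ 0.4507 -0.0718  0.0688] 0.0282 j7 -1.06
t24.70 yaw -62.22 F [-6.   4.1  2.5] T [0.83 1.28 0.07] j7 effort -0.507 pos [ 0.4507 -0.0718  0.0688] 0.0283 j7 -1.10
```

```bash
python3 -m pendant '0 0 -0.03 0 0 0 1;0 0 -0.06 0 0 0 1;0 0 -0.06 0 0 0 1' >/dev/null; python3 st.py; python3 -m pendant '0 0 -0.03 0 0 0 1;0 0 -0.06 0 0 0 1;0 0 -0.06 0 0 0 1' >/dev/null; python3 st.py;python3 -c "
from h import *
snap('wrist','w22.png')"; python3 st.py
```

```text
t25.00 yaw -65.66 F [-6.5  3.5  3. ] T [0.8  1.26 0.1 ] j7 effort -0.508 pos [ 0.4506 -0.0718  0.0688] 0.0288 j7 -1.13
t25.30 yaw -69.08 F [-6.6  3.8  2.9] T [0.86 1.36 0.16] j7 effort -0.629 pos [ 0.4506 -0.0717  0.0688] 0.0286 j7 -1.16
t25.35 yaw -69.04 F [-5.1  3.3  2.5] T [0.81 1.31 0.14] j7 effort -0.331 pos [ 0.4506 -0.0717  0.0688] 0.0287 j7 -1.16
```

View pics/w22.png

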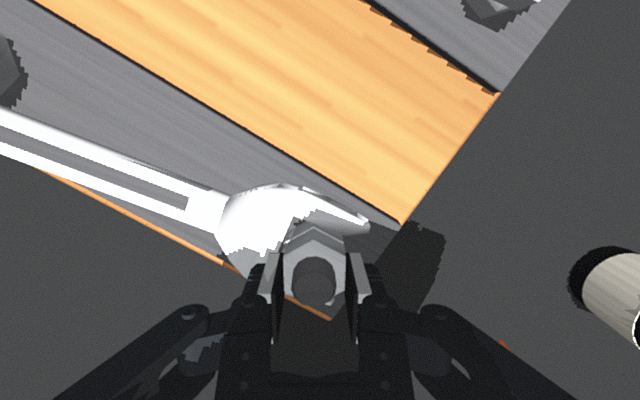

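```bash
python3 -m pendant '0 0 -0.02 0 0 0 1;0 0 -0.04 0 0 0 1;0 0 -0.04 0 0 0 1' >/dev/null; python3 st.py; python3 -m pendant '0 0 -0.02 0 0 0 1;0 0 -0.02 0 0 0 1' >/dev/null; python3 st.py
```

```text
t25.65 yaw -71.35 F [-5.6  4.1  2.4] T [0.91 1.33 0.24] j7 effort -0.588 pos [ 0.4506 -0.0717  0.0688] 0.0288 j7 -1.19
t25.85 yaw -72.48 F [-5.4  4.6  3.2] T [0.9  1.33 0.34] j7 effort -0.657 pos [ 0.4506 -0.0717  0.0688] 0.0285 j7 -1.20
```

```bash
python3 -m pendant '0 0 -0.02 0 0 0 1;0 0 -0.02 0 0 0 1' >/dev/null; python3 st.py; python3 -m pendant '0 0 -0.015 0 0 0 1;0 0 -0.015 0 0 0 1;0 0 -0.015 0 0 0 1' >/dev/null; python3 st.py;python3 -c "
from h import *
snap('wrist','w23.png')"; python3 st.py
```

```text
t26.05 yaw -73.62 F [-5.8  4.4  3.6] T [0.79 1.39 0.5 ] j7 effort -0.772 pos [ 0.4506 -0.0717  0.0688] 0.0286 j7 -1.21
t26.35 yaw -74.43 F [-5.8  4.7  3.1] T [0.88 1.37 0.59] j7 effort -0.609 pos [ 0.4506 -0.0717  0.0688] 0.0286 j7 -1.22
t26.40 yaw -74.42 F [-6.1  4.7  2.9] T [0.84 1.37 0.58] j7 effort -0.591 pos [ 0.4506 -0.0717  0.0688] 0.0287 j7 -1.22
```

View pics/w23.png

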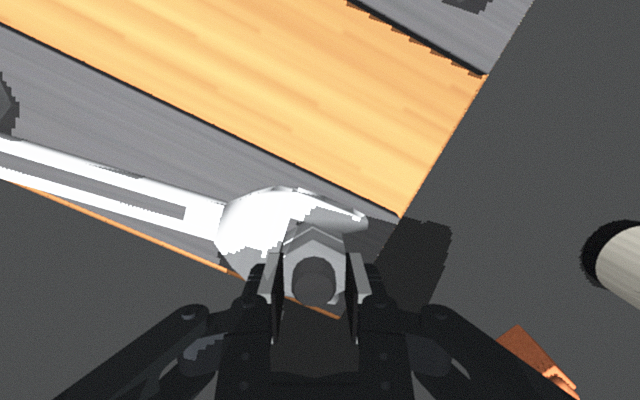

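```bash
python3 -m pendant '0 0 -0.004 0 0 0 1;0 0 -0.004 0 0 0 1;0 0 -0.004 0 0 0 1;0 0 -0.004 0 0 0 1' >/dev/null; python3 st.py; python3 -m pendant '0 0 0 0 0 0 0.6;0 0 0 0 0 0 0.6;0 0 0 0 0 0 0.6;0 0 0 0 0 0 0.6'|grep open; python3 st.py; python3 -c "
from h import *
snap('wrist','w24.png')"
```

```text
t26.80 yaw -74.66 F [-6.2  3.7  2.4] T [0.8  1.38 0.62] j7 effort -0.570 pos [ 0.4506 -0.0717  0.0688] 0.0284 j7 -1.22
opening: 0.034
t27.20 yaw -74.68 F [0.3 0.4 0.3] T [-0.01  0.06 -0.02] j7 effort -0.010 pos [ 0.4516 -0.0723  0.069 ] 0.034 j7 -1.22
```

View pics/w24.png

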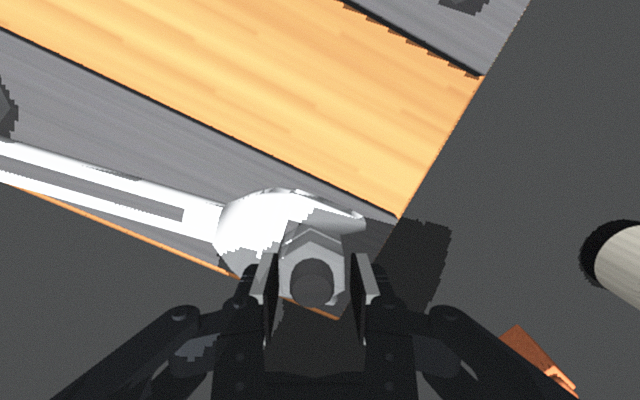

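```bash
python3 -m pendant '0 0 0 0 0 20 0.5;0 0 0 0 0 60 0;0 0 0.15 2 -20 81 0;0 0 0.4 2.5 -65 81 0;0 0 1.276 2.5 -65 81 0;0 0 1.276 2.5 -65 81 0;0 0 1.276 2.5 -65 81 0;0 0 1.276 2.5 -65 81 0;0 0 1.276 2.5 -65 81 0;0 0 1.276 2.5 -65 81 0;0 0 1.276 2.5 -65 81 0;0 0 1.276 2.5 -65 81 0'; python3 -m pendant '0 0 0 0 0 0 0;0 0 0 0 0 0 0'|grep ee_; python3 st.py; python3 -c "
from h import *
d=snap('wrist','w25.png'); im=d['pixels'][:,:,::-1]
a=cv2.resize(im[60:160,256:360],None,fx=6,fy=6,interpolation=cv2.INTER_CUBIC); cv2.imwrite('pics/w25c.png',a)"
```

```text
time: 28.45
ee_pos: [0.4539, -0.1373, 0.1499]
eef_rot: [0.009, 0.707, -0.009, 0.707]
ft_force: [0.0, -1.1, -0.4]
opening: 0.0851
ee_pos: [0.4539, -0.1372, 0.15]
t28.65 yaw -1.67 F [-0.8  0.5  0.2] T [-0.    0.02  0.06] j7 effort -0.016 pos [ 0.4539 -0.1372  0.15  ] 0.0858 j7 -0.22
```

View pics/w25.png

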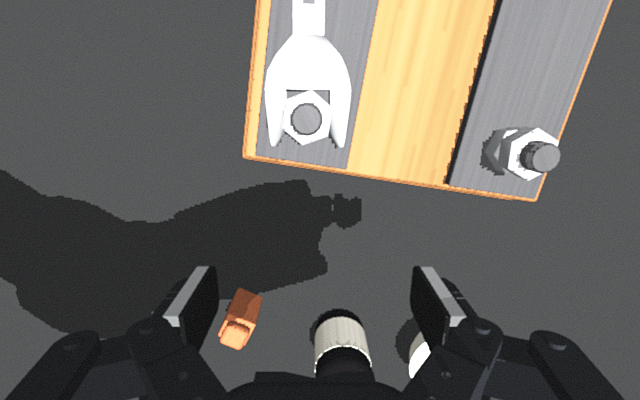

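View pics/w25c.png

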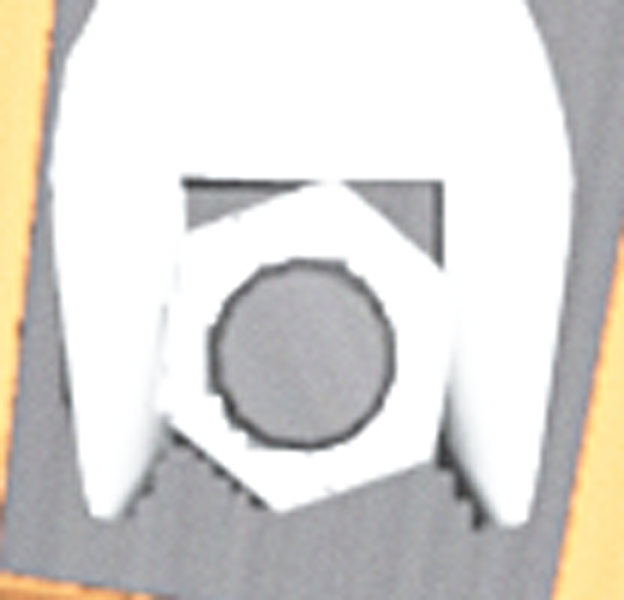

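```bash
python3 -m pendant '0 0 0 0 50 0 0;0 0 0 0 100 0 0;0 0 0 0 149.5 0 0;0 0 0 0 149.5 -20 0;0 0 0 0 149.5 -40 0.3;0 0 0 0 149.5 -50 0.5;0 0 0 0 149.5 -50 0.5;0 0 0 0 149.5 -50 0.5'; python3 st.py; python3 -c "
from h import *
d=snap('wrist','w26.png')"
```

```text
time: 29.5
ee_pos: [0.4541, 0.0122, 0.1004]
eef_rot: [0.01, 0.707, -0.01, 0.707]
ft_force: [0.0, -0.4, 0.0]
opening: 0.0428
t29.50 yaw -1.59 F [ 0.  -0.4  0. ] T [-0.04  0.04  0.06] j7 effort -0.079 pos [0.4541 0.0122 0.1004] 0.0428 j7 -0.57
```

View pics/w26.png

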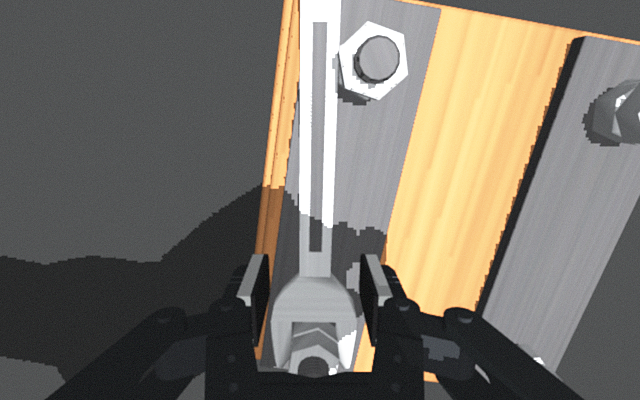

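Run:
```python
from h import *
d=load('w26'); q=sp(d,range(60,180,6),0,296,336,thr=130); print(q[::6])
for zz in (0.089,):
    W=onplane(d,q[:,:2],zz)[:,:2]; l=cv2.fitLine(W.astype(np.float32),cv2.DIST_HUBER,0,.01,.01).ravel(); print(np.degrees(np.arctan2(l[1],l[0])),l, 'x at y=.0125', l[2]+(0.0125-l[3])*l[0]/l[1])
d=load('w16'); q=sp(d,range(60,180,6),0,288,345,thr=130); W=onplane(d,q[:,:2],zz)[:,:2]; l=cv2.fitLine(W.astype(np.float32),cv2.DIST_HUBER,0,.01,.01).ravel(); print(q[::6],np.degrees(np.arctan2(l[1],l[0])),l, 'x at y=.0125', l[2]+(0.0125-l[3])*l[0]/l[1])
```

```text
[[315.5  60.   40. ]
 [315.5  96.   40. ]
 [315.5 132.   40. ]
 [315.5 168.   40. ]]
88.5262 [0.02571974 0.9996692  0.45818308 0.07187168] x at y=.0125 0.45665556
[[313.5  60.   52. ]
 [313.5  96.   52. ]
 [316.  132.   57. ]
 [316.  168.   57. ]] -89.88218 [ 0.00205632 -0.9999979   0.4579425   0.082697  ] x at y=.0125 0.45808682
```

Run:
```python
from h import *
from scipy.spatial.transform import Rotation as Ro
for f,x0,x1 in (('w17',288,345),('w26',296,336)):
    d=load(f); q=sp(d,range(90,180,5),0,x0,x1,thr=215); print(q[::6])
    W=onplane(d,q[:,:2],.089)[:,:2]; l=cv2.fitLine(W.astype(np.float32),cv2.DIST_HUBER,0,.01,.01).ravel(); a=np.degrees(np.arctan2(l[1],l[0]))%180
    print(a,'x at y=.0125', l[2]+(0.0125-l[3])*l[0]/l[1])
```

```text
[[313.5  90.   50. ]
 [313.5 120.   50. ]
 [313.5 150.   48. ]]
88.6485 x at y=.0125 0.45570013
[[315.   90.   39. ]
 [317.5 120.   36. ]
 [317.5 150.   36. ]]
88.09206 x at y=.0125 0.45725858
```

```bash
python3 -m pendant '0 0 -0.02 1 0 -20 0.5;0 0 -0.02 1 0 -40 0.5;0 0 -0.02 1 0 -49.5 0.5;0 0 -0.02 1 0 -49.5 0.5;0 0 -0.02 1 0 -49.5 0.5' 60; python3 st.py; python3 -m pendant '0 0 0 0 0 0 0.7;0 0 0 0 0 0 0.8;0 0 0 0 0 0 1;0 0 0 0 0 0 1;0 0 0 0 0 0 1' 60 | grep open; python3 st.py; python3 -c "
from h import *
d=snap('wrist','w27.png')"
```

```text
time: 30.05
ee_pos: [0.4552, 0.0123, 0.0512]
eef_rot: [0.017, 0.707, -0.017, 0.707]
ft_force: [0.1, -0.9, 0.3]
opening: 0.0428
t30.05 yaw -2.70 F [ 0.1 -0.9  0.3] T [ 0.   -0.01  0.04] j7 effort -0.044 pos [0.4552 0.0123 0.0512] 0.0428 j7 -0.64
opening: -0.0
t30.55 yaw -2.70 F [-2.   0.3 18.4] T [0.1  0.37 0.04] j7 effort 0.001 pos [0.4556 0.0124 0.0515] -0.0 j7 -0.64
```

View pics/w27.png

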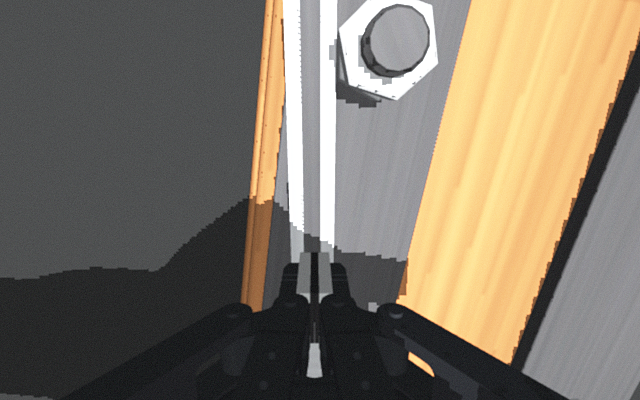

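```bash
python3 -m pendant '0 0 0 0 0 1 0.6;0 0 0 0 0 1 0.5;0 0 0 0 0 1 0.5;0 0 0 0 0 1 0.5' 60 |grep open; python3 -m pendant '0 0 0 0 0 -2 0.5;0 0 0 0 0 -4 0.5;0 0 0 0 0 -5 0.5;0 0 0 0 0 -5 0.5'|grep -E "ee|ft"; python3 -m pendant '0 0 0 0 0 0 0.7;0 0 0 0 0 0 0.8;0 0 0 0 0 0 1;0 0 0 0 0 0 1;0 0 0 0 0 0 1' 60 | grep open; python3 st.py; python3 -c "
from h import *
d=snap('wrist','w28.png')"
```

```text
opening: 0.0424
ee_pos: [0.4548, 0.0123, 0.0463]
eef_rot: [0.017, 0.707, -0.017, 0.707]
ft_force: [0.3, -0.0, 0.1]
opening: 0.0176
t31.90 yaw -2.70 F [-1.7  0.1  7.6] T [-0.03  0.47 -0.  ] j7 effort 0.008 pos [0.4549 0.0123 0.0468] 0.0176 j7 -0.64
```

View pics/w28.png

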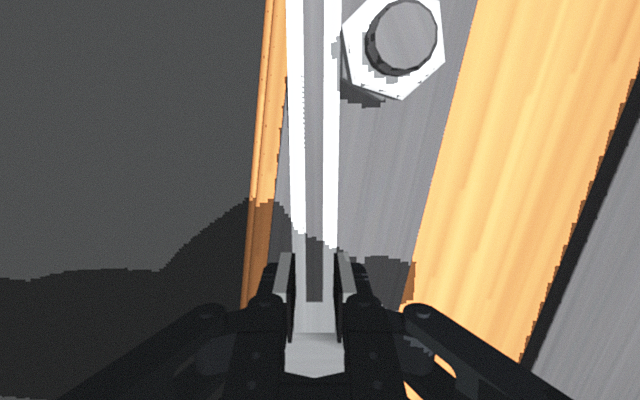

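```bash
python3 -m pendant '0 0 0 0 0 0.8 1;0 0 0 0 0 0.8 1' 80 >/dev/null; python3 st.py; python3 -m pendant '0 0 0 0.1 2 0 1;0 0 0 0.2 5 0 1;0 0 0 0.2 5 0 1'>/dev/null; python3 st.py
```

```text
t32.15 yaw -2.70 F [-0.1  0.6 -4.2] T [-0.11 -0.08 -0.04] j7 effort 0.037 pos [0.4549 0.0123 0.0473] 0.0169 j7 -0.64
t32.45 yaw -2.72 F [ 1.2 -3.7 -3. ] T [-0.81 -0.2  -0.07] j7 effort -0.099 pos [0.4551 0.017  0.0472] 0.0171 j7 -0.65
```

```bash
python3 -m pendant '0 0 0 0.2 5 0 1;0 0 0 0.5 10 0 1;0 0 0 0.5 10 0 1'>/dev/null; python3 st.py; python3 -m pendant '0 0 0 0.3 7 0 1;0 0 0 0.6 14 0 1;0 0 0 0.6 14 0 1'>/dev/null; python3 st.py;  python3 -m pendant '0 0 0 0.3 8 0 1;0 0 0 0.8 18 0 1;0 0 0 0.8 18 0 1'>/dev/null; python3 st.py
```

```text
t32.75 yaw -2.62 F [ 0.2 -0.5 -3.6] T [-0.01 -0.02  0.03] j7 effort -0.215 pos [0.4557 0.0284 0.0473] 0.0167 j7 -0.66
t33.05 yaw -2.61 F [ 0.3  0.4 -3.3] T [-0.1  -0.01  0.01] j7 effort -0.294 pos [0.4563 0.0427 0.0473] 0.0167 j7 -0.68
t33.35 yaw -2.59 F [-0.7  1.2 -3. ] T [-0.02  0.02  0.08] j7 effort -0.390 pos [0.4571 0.0611 0.0473] 0.0165 j7 -0.71
```

```bash
python3 -m pendant '0 0 0 0 0 40 1;0 0 0 0 0 70 1;0 0 0 10 50 75 1;0 0 0 20 100 75 1;0 0 0 30 150 75 1;0 0 0 35 200 75 1;0 0 0 43 250 75 1;0 0 0 43 280 60 1;0 0 0 43 280 20 1;0 0 0 43 280 -25 1;0 0 0 43 280 -65 1;0 0 0 43 280 -75 1'|grep -E "ee|ft"; python3 -m pendant '0 0 0 0 0 0 1;0 0 0 0 0 0 1' >/dev/null; python3 st.py
```

```text
ee_pos: [0.4981, 0.338, -0.0315]
eef_rot: [0.015, 0.709, -0.018, 0.705]
ft_force: [-0.3, -0.4, -2.6]
t34.75 yaw -2.71 F [ 0.2 -0.6 -2.4] T [ 0.07 -0.05 -0.01] j7 effort -0.018 pos [ 0.5008  0.3399 -0.0259] 0.0165 j7 -1.00
```

```bash
python3 -m pendant '0 0 0 0 0 -2 1;0 0 0 0 0 -5 1;0 0 0 0 0 -5 1' |grep ft; python3 -m pendant '0 0 0 0 0 -1 1;0 0 0 0 0 -1 1' |grep ft;python3 -m pendant '0 0 0 0 0 -1 1;0 0 0 0 0 -1 1' |grep ft; python3 st.py
```

```text
ft_force: [0.9, -0.1, -3.5]
ft_force: [-1.6, -2.0, 7.1]
ft_force: [-6.4, -5.1, 24.5]
t35.45 yaw -2.70 F [-6.4 -5.1 24.5] T [-1.1   1.48  0.01] j7 effort -0.007 pos [ 0.5003  0.3394 -0.0332] 0.0165 j7 -1.00
```

Touching the desk; ease up 1 mm, then open and lift.

```bash
python3 -m pendant '0 0 0 0 0 1.2 1;0 0 0 0 0 1.2 0.8;0 0 0 0 0 1.2 0.6;0 0 0 0 0 1.2 0.5;0 0 0 0 0 1.2 0.5' |grep -E "ft|open"; python3 -m pendant '0 0 0 0 0 20 0.4;0 0 0 0 0 60 0.2;0 0 0 0 0 110 0;0 0 0 0 0 150 0;0 0 0 0 0 180 0;0 0 0 0 0 180 0;0 0 0 0 0 180 0'; python3 -c "
from h import *
snap('wrist','w30.png');snap('side','s30.png');snap('top','t30.png')"
```

```text
ft_force: [-0.1, 0.7, -0.6]
opening: 0.0427
time: 36.65
ee_pos: [0.5001, 0.3393, 0.1465]
eef_rot: [0.017, 0.707, -0.017, 0.707]
ft_force: [-0.2, 0.2, -0.1]
opening: 0.0853
```

View pics/s30.png

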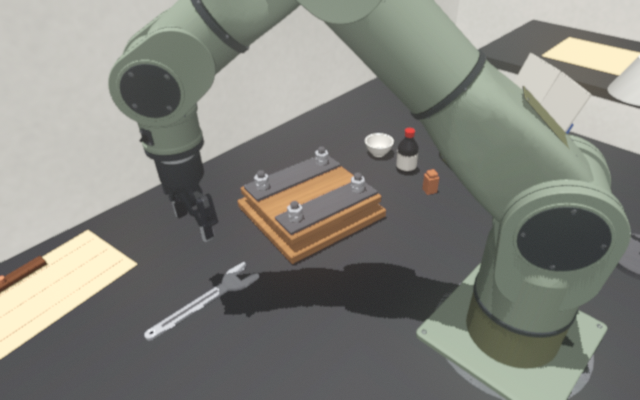

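View pics/w30.png

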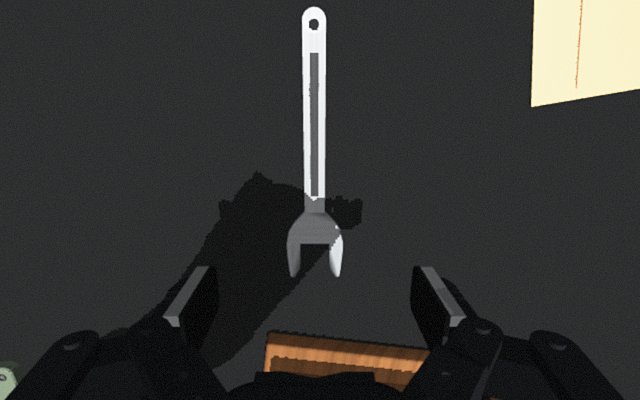

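```bash
python3 -m pendant '0 0 0 -15 -50 10 0;0 0 0 -30 -100 10 0;0 0 0 -48 -345 10 0;0 0 0 -48 -345 10 0;0 0 0 -48 -345 10 0;0 0 0 -48 -345 10 0;0 0 0 -48 -345 10 0;0 0 0 -48 -345 10 0;0 0 0 -48 -345 10 0;0 0 0 -48 -345 10 0;0 0 0 -48 -345 10 0' >/dev/null; python3 st.py; python3 -c "
from h import *
d=snap('wrist','w31.png'); x,y=map(int,proj(d,[.4525,-.072,.1])[0]); print(x,y)
a=d['pixels'][y-50:y+50,x-50:x+50,::-1]; cv2.imwrite('pics/w31c.png',cv2.convertScaleAbs(cv2.resize(a,None,fx=6,fy=6,interpolation=cv2.INTER_CUBIC),alpha=1.3))"
```

```text
t37.90 yaw -2.58 F [-0.8 -0.7 -0.3] T [-0.02  0.02 -0.03] j7 effort -0.016 pos [ 0.452  -0.0044  0.1563] 0.0855 j7 -0.48
316 285
```

View pics/w31c.png

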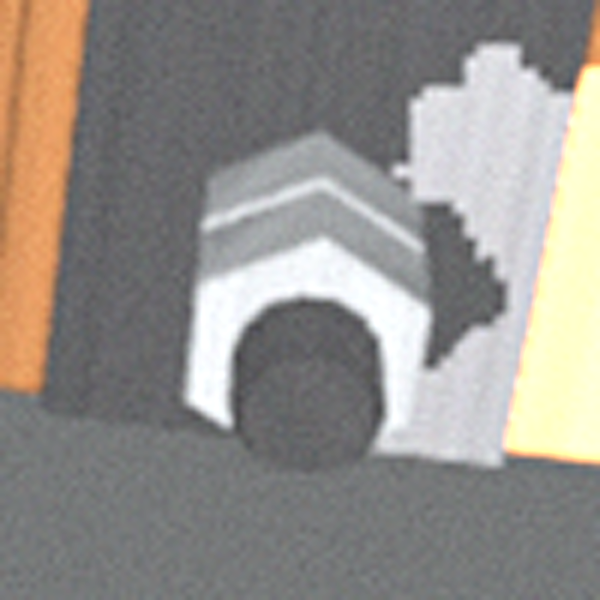

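```bash
python3 -c "
from h import *
print(env.job_done())"
```

```text
the job is handed in; nothing more can be done
None
```

The job is done and handed in at about 38 s of the 72 s allowed; no verdict came back.

**What I did:** I slid the spanner onto the lower nut until it touched the closed end, backed it off to centre and let go. I then gripped the jam nut and turned it clockwise about 59° in all. Resistance first showed about 46° in. I stopped at about 0.62 N m and held it there for 0.4 s. Then I pulled the spanner off and laid it on the desk to the left of the press.

**Last checks:**
- **Lock:** the sensed torque rose by roughly 0.1 N m per degree at the end. I did not measure the spanner's force on the neighbouring nut. In the picture the handle had turned about 1°, consistent with its roughly 3 mm gap closing.
- **Lower nut:** it appears to have turned about 13° clockwise, judged by eye from its corner against the jam nut, so within the 18° limit.
- **Spanner and bystanders:** the spanner lies flat on the desk. The ink bottle, bowl and seal stone look untouched, and the gripper is clear of everything.

**What went wrong or disagreed:**
- **Finger height:** the fingertips sit roughly 30 to 37 mm above the reported TCP height. Because of this I closed on nothing three times: twice before the first pick-up, and once before taking the spanner off, when the fingers pressed on the handle's top with about 18 N. I then found the height by touch.
- **Contact force:** lowering the spanner onto the bar briefly reached about 55 N at the wrist, because I took two steps too many. That is under the 120 N wrist limit. The load went through the fingers or the spanner, so I don't think the 40 N limit on the arm and gripper body applies.
- **Camera:** the wrist camera read about 2 mm off sideways from the arm, and I corrected for it.

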